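# Zero the counter scale with a flat screwdriver

### The job

The bakery's counter scale has to be set to zero. Take the flat screwdriver from its wooden stand, rest its blade lightly on the slotted brass screw and rotate it until the blade drops fully home into the slot, then turn the screw clockwise until the white pointer of the dial lines up with the green mark on the housing. Never press hard or touch the scale with the gripper, put the screwdriver back upright and fully home in its stand, and leave the other things alone.

Things in the scene. Friction and masses are not known exactly. Their poses are not given: they have to be found in the camera images.
- scale: Counter scale, white housing 200 x 130 mm, 40 mm high, fixed. Origin: centre of its underside; x from the adjuster (at x = -62 mm, near the robot) to the steel pan (120 mm across, at x = +36 mm, 74 mm above the worktop); z up. The adjuster's brass screw is sprung: pressed, it starts to sink at about 2 N and rests on a hard stop 3 mm lower at 7 N. It turns against a friction of 0.06 N m.
- screw_face (a point): Centre of the top face of the slotted brass screw (26 mm across), unpressed, 52 mm above the worktop, on its upright turning axis; fixed to the housing, with the scale's axes. The slot is 18 mm long with closed ends, 4.2 mm wide, 8.5 mm deep. Its direction is not measured: at the start, anywhere from -0.6 to 1.8 rad counterclockwise (from above) of the scale's x axis.
- dial (a joint): Angle (rad) of the black dial ring, 47 mm across, round the brass screw, which turns with it. 0: the white pointer is at the green mark on the housing, on the side away from the pan. Positive: the pointer is counterclockwise of the mark seen from above, so the screw must be turned clockwise by this angle. Starts between 0.4 and 0.8; it can be turned past 0.
- stand: Wooden block 46 x 46 mm, 76 mm high, fixed to the worktop, with one upright slot. Origin: centre of its underside; z up.
- stand_slot (a point): Centre of the mouth of the stand's slot, at its top, 76 mm above the worktop, with the stand's axes. The slot is 19 mm long along x, 11.5 mm wide along y and 73 mm deep, with a bevelled mouth.
- driver_handle (a point): Centre of the loose flat screwdriver's handle, 106 mm above the blade's tip; blue with a grey band, 24 x 24 mm, its flat sides square to this point's x and y; 72 mm long, plus a 3 mm cap. z points up from tip to handle; 80 g. At the start it hangs upright in the stand, the handle's foot (70 mm above the tip) on the block: this point is 112 mm above the worktop, x along the stand's x.
- driver_tip (a point): Middle of the screwdriver's blade tip, axes as at driver_handle. The blade is 14 mm wide along x, 2.6 mm thick along y and 16 mm long, below a steel shank 7 mm across.
- order_pad: Order pad, 140 x 100 x 12 mm, lying loose; a bystander. Origin: centre of its underside.
- tape_roll: Roll of brown tape, 81 mm across, 25 mm high, lying flat; a bystander. Origin: centre of its underside.
- ramekin: White ramekin, 68 mm across, 37 mm high; a bystander. Origin: centre of its underside.

How it is judged:
By the outcome, as a careful person would: the job done as asked, in the order asked, and still so for the second after the job is handed in, with the robot touching nothing.
It also fails if it takes over 64 s, if anything falls off the work surface, if the arm or the gripper's body presses on something with over 40 N, if the wrist force passes 120 N, or if a joint passes its speed limit or range.

### The arm

A 6-joint arm with a two-finger parallel gripper is mounted at the origin on a cart in front of the work surface, level with it; the furniture and walls round the work are solid. World frame = base frame: x ahead of the robot, y to its left, z up, the work surface at z = 0. Lengths are in m, angles in rad, forces in N, time in s.
With the tool pointing down it reaches from about 0.375 to 0.9 m from the base axis. Payload 3.1 kg.
Tool frame: the origin (TCP) lies between the finger pads; the fingertips stand 11 mm ahead of it and the grasp point (between the pads) lies 8 mm behind it; z points along the fingers, y is the direction in which the jaws open and shut (so a half turn about z gives the same grasp; the last joint's range is limited). The gripper opens to 85 mm and grips with 20 to 120 N. Pads are 22 mm wide; open, the fingers measure 114 mm over their backs; the gripper's body (76 mm by 85 mm) begins 54 mm behind the grasp point. The pads swing forward as they close: fully open they stand 13 mm farther back than shut.
Start: joints at [1.024, 0.527, 1.433, -0, 1.181, -0.178], TCP at [0.225, 0.583, 0.218] pointing down, gripper open.
Joint ranges: [-3.08, 3.08], [-0.75, 2.2], [0.22, 2.44], [-1.43, 4.57], [0, 2.65], [-2.85, 2.85]. Speed limits (rad/s): [2.79, 2.79, 3.14, 3.14, 3.14, 3.14].

### API

Orientations are given as a unit quaternion [x, y, z, w].
In Python, from station import manip gives the robot as it stands.
- The arm moves only by the tool move_arm, never from a script. Its argument "deltas" is a list of rows, each a list of 5 numbers: the shift along the tool's x, y, z in units of 40 cm (1.0 is 40 cm), then the turn about the tool's z in units of 0.5 rad (1.0 is 0.5 rad), then the opening in per cent of the stroke, from 0 (shut) to 100 (fully open). In form: [[x, y, z, twist, grip], ...]. A call has exactly 8 rows; each row is the pose to reach, as a shift and turn from the pose commanded when the call began, along the tool's axes at that moment; what a row does not reach only later rows make up. A row lasts 1/12 s, in which the tool goes at most 41.7 mm and 7.16 degrees, less where a joint would pass 70% of its speed; a pose out of reach is approached as far as the arm can. A call with a number of a shift or a turn outside -1 to 1 is refused whole. A call with a gripper value outside its range is refused whole. The fingers move at their own pace and stop on an object; "force" is the grip in N (left out, the last holds). Time passes only in rows, so rows that repeat a pose let the fingers close, or fill a call up. It gives the time, the measured TCP pose, the force and the opening at its end, in the units of the state.
- manip.sense(): the state, without advancing time (a new reading comes with each control period).
- manip.snapshot(name): name is "side" or "top" or "wrist"; returns (picture, depth): 480x640x3 uint8, red, green, blue; 480x640 float32, m along the optical axis (not along the pixel's ray), 0 where there is no reading.
- manip.get_calibration(name): a dict with "vfov" (degrees; the focal length in pixels is half the picture's height over the tangent of half this angle, whatever the lens; pixels are square), "cx", "cy" (the principal point, pixels), "D" ([k1, k2, p1, p2, k3] as OpenCV has them; the pictures are not rectified), "pose" (4x4, takes a point from camera to world coordinates). Camera axes: x right, y down, z forward; pixel columns grow to the right and rows downward; lengths in m; the calibration is good to about 2 mm. A picture is of the moment at which its call begins: read the wrist's pose just before it. get_calibration takes no time and is no camera call; for the wrist camera it gives the pose at the moment of the call.
- manip.sign_off(): hands the job in, once; it reports no verdict.
The state is a dict: "t": time; "q": joint angles; "qd": joint speeds; "tau": joint torques, N m; "tcp_pos": TCP position; "tool_rot": TCP orientation; "force": force on the tool from outside, world axes, zero at the start; "ft_torque": the same for the moment, N m; "finger_gap": opening from 0.0 (shut) to 1.0 (fully open).
Only numpy, scipy, OpenCV 4.12 (cv2) and the standard library are available. Lean on these libraries where they do the work, as an engineer would, in place of code of your own. Each camera call takes 0.05 s, during which the arm holds its last target.

## Working session

There is one attempt and no reset: what is moved stays moved. The work goes in short steps, Python scripts to look and compute and a tool call to move; the robot and the scene stay as the last step left them, time stands still between calls to the robot, and variables do not carry over. Pictures are saved under pics/ and viewed, and the job is handed in when it is done.

Besides the shell and the picture viewer there is one more tool, called after ">>>" in YAML: its name, and indented under it one key for each argument. move_arm: Moves the arm, as the interface text tells. Its arguments: {"type":"object","properties":{"deltas":{"type":"array","items":{"type":"array","items":{"type":"number"}}},"force":{"type":"number"}},"required":["deltas"]}

```bash
ls; mkdir -p pics; python3 - <<'E'
from station import manip
import cv2,numpy as np
print(manip.sense())
for n in ("top","side"):
    p,d=manip.snapshot(n); cv2.imwrite(f"pics/{n}0.png",p[:,:,::-1]); np.save(f"pics/{n}0.npy",d)
    c=manip.get_calibration(n); print(n,c)
E
```

```text
pics
{'t': 0.0, 'q': array([ 1.02450158e+00,  5.28444526e-01,  1.43388376e+00, -8.55739897e-06,
        1.18138393e+00, -1.78510837e-01]), 'qd': array([-3.84908089e-05,  1.14359314e-06, -2.68921250e-04,  5.47096640e-04,
        5.30011574e-04, -2.28656033e-03]), 'tau': array([ 4.00416257e-04, -4.42348838e+01, -1.78024238e+01, -2.22877152e-04,
        8.55603372e-03,  1.95815119e-05]), 'tcp_pos': array([0.22431414, 0.58257843, 0.21695283]), 'tool_rot': array([ 1.82855579e-01,  9.83139214e-01, -9.92348723e-04, -3.72016103e-04]), 'force': array([0.24412677, 0.14728235, 0.22858039]), 'ft_torque': array([-0.03294353,  0.01791913,  0.03612209]), 'finger_gap': 1.0028798997637505}
top {'vfov': 49.30371223335062, 'cx': 314.1501703265425, 'cy': 233.6210537922509, 'D': array([-0.05857869,  0.        ,  0.        ,  0.        ,  0.        ]), 'pose': array([[ 0.01588222, -0.99358565,  0.11196118,  0.44351713],
       [-0.99986725, -0.01618971, -0.00183772,  0.13957879],
       [ 0.00363856, -0.11191713, -0.99371088,  1.28763487],
       [ 0.        ,  0.        ,  0.        ,  1.        ]])}
side {'vfov': 44.00475098609362, 'cx': 325.85789326970746, 'cy': 238.6543908231303, 'D': array([-0.15313995,  0.        ,  0.        ,  0.        ,  0.        ]), 'pose': array([[ 0.94563433, -0.19341154,  0.26147215,  0.2151296 ],
       [-0.32521303, -0.55369506,  0.76658872, -0.79832939],
       [-0.00349127, -0.80994677, -0.58649301,  0.83831401],
       [ 0.        ,  0.        ,  0.        ,  1.        ]])}
```

View pics/top0.png

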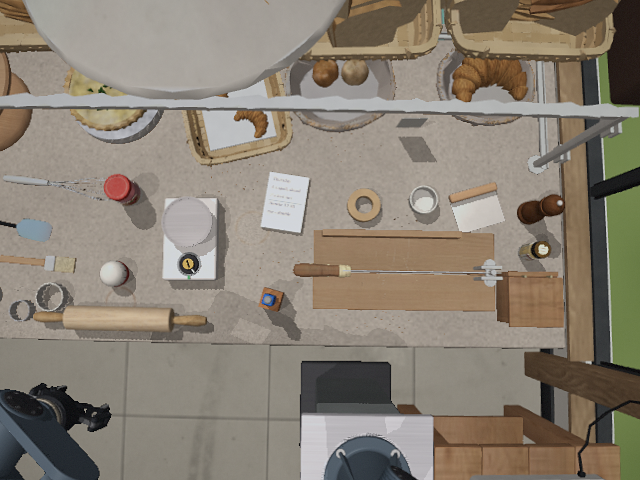

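View pics/side0.png

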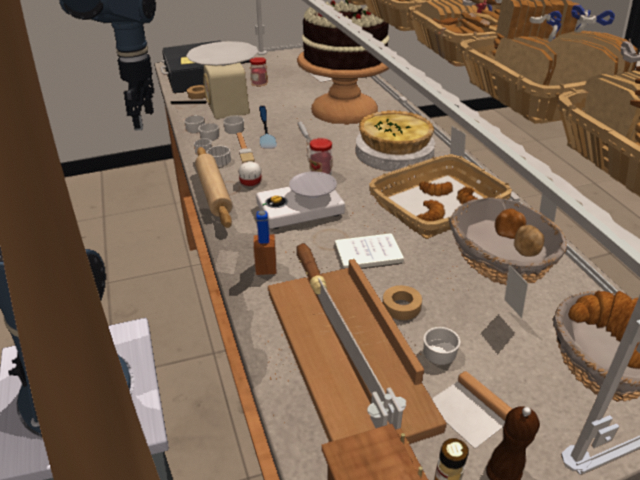

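The top view shows the scale with its screw at about (189,264), the stand and driver at about (270,299), and the pad, tape and ramekin to the right. Next I zoom in.

```bash
cat > h.py <<'E'
import numpy as np,cv2
from scipy.spatial.transform import Rotation as R
def K(c,h=480):
    f=h/2/np.tan(np.radians(c['vfov'])/2); return np.array([[f,0,c['cx']],[0,f,c['cy']],[0,0,1.]])
def ray(c,uv):
    uv=np.atleast_2d(np.array(uv,float))
    n=cv2.undistortPoints(uv.reshape(-1,1,2),K(c),np.array(c['D'],float)).reshape(-1,2)
    d=np.c_[n,np.ones(len(n))]@c['pose'][:3,:3].T
    return c['pose'][:3,3],d
def onz(c,uv,z):
    o,d=ray(c,uv); return o+d*((z-o[2])/d[:,2])[:,None]
def proj(c,P):
    P=np.atleast_2d(P); T=np.linalg.inv(c['pose']); 
    p,_=cv2.projectPoints(P.reshape(-1,1,3)@T[:3,:3].T+T[:3,3],np.zeros(3),np.zeros(3),K(c),np.array(c['D'],float)); return p.reshape(-1,2)
E
python3 - <<'E'
import cv2
a=cv2.imread('pics/top0.png')
cv2.imwrite('pics/topz.png',cv2.resize(a[185:325,150:310],None,fx=5,fy=5,interpolation=cv2.INTER_CUBIC)[:600])
b=cv2.imread('pics/side0.png')
cv2.imwrite('pics/sidez.png',cv2.resize(b[165:285,230:360],None,fx=5,fy=5,interpolation=cv2.INTER_CUBIC))
E
```

```text
(no output)
```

View pics/topz.png

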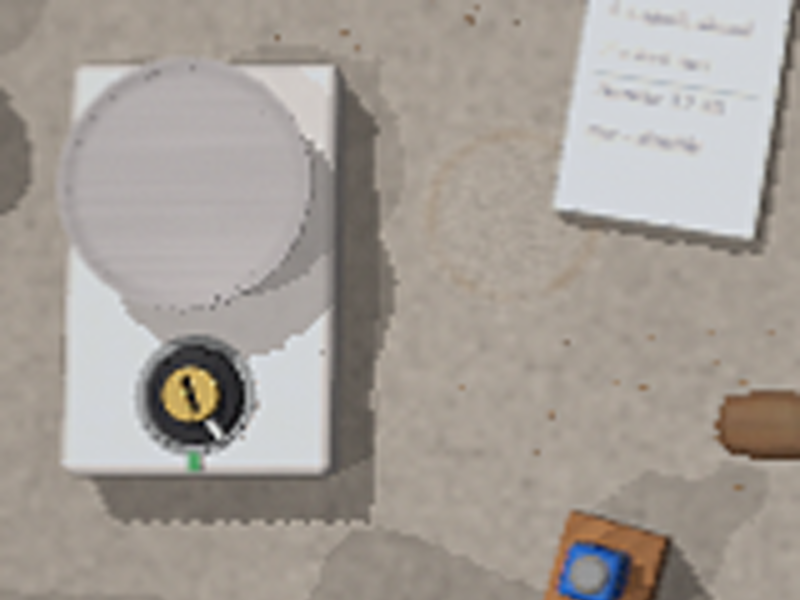

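View pics/sidez.png

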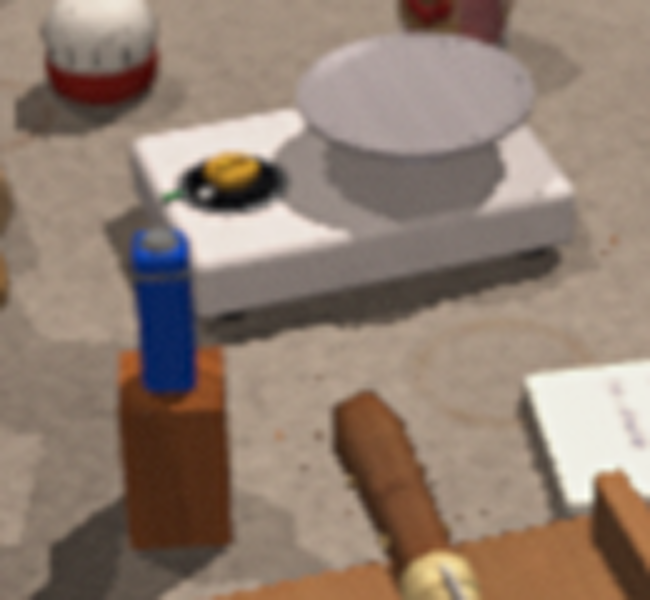

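```bash
python3 - <<'E'
from station import manip
from h import *
t=manip.get_calibration('top');s=manip.get_calibration('side')
z=lambda u,v:(150+u/5-.4,185+v/5-.4)
w=lambda u,v:(230+u/5-.4,165+v/5-.4)
print('cap top',onz(t,z(588,573),.151), 'side cap',onz(s,w(158,238),.151))
print('screw top',onz(t,z(190,393),.052),'side',onz(s,w(232,168),.052))
print('mark',onz(t,z(195,460),.04),'side',onz(s,w(172,195),.04))
print('pointer',onz(t,z(213,430),.048),'side',onz(s,w(206,190),.048))
print('slot',onz(t,[z(184,376),z(198,410)],.052))
print('house corners',onz(t,[z(66,470),z(330,472),z(335,66),z(77,66)],.04))
print('stand', onz(t,[z(575,512),z(670,540)],.076))
# top-face of stand in top image via colour
a=cv2.imread('pics/top0.png')[285:320,250:295];
cv2.imwrite('pics/st.png',cv2.resize(a,None,fx=14,fy=14,interpolation=cv2.INTER_NEAREST))
d=np.load('pics/top0.npy'); print(d[264,188],d[299,267],d[305,262])
st=manip.sense(); print(R.from_quat(st['tool_rot']).as_matrix())
p,_=manip.snapshot('wrist'); cv2.imwrite('pics/w0.png',p[:,:,::-1]); c=manip.get_calibration('wrist'); print(c, st['tcp_pos'])
E
```

```text
cap top [[0.42746415 0.23656909 0.151     ]] side cap [[0.42376689 0.23494196 0.151     ]]
screw top [[0.5073387  0.43595757 0.052     ]] side [[0.50414274 0.43344546 0.052     ]]
mark [[0.47603649 0.43512373 0.04      ]] side [[0.4735262  0.43763654 0.04      ]]
pointer [[0.49018349 0.42521517 0.048     ]] side [[0.48804852 0.42409087 0.048     ]]
slot [[0.51534726 0.43915425 0.052     ]
 [0.49935863 0.4318149  0.052     ]]
house corners [[0.47012101 0.49694388 0.04      ]
 [0.4715031  0.37025648 0.04      ]
 [0.66758687 0.3750435  0.04      ]
 [0.66574783 0.50096454 0.04      ]]
stand [[0.45426808 0.24966155 0.076     ]
 [0.44215622 0.20554462 0.076     ]]
1.239584 1.1256322 1.2017654
[[-9.33110389e-01  3.59588607e-01 -1.01791521e-03]
 [ 3.59589860e-01  9.33109052e-01 -1.62145718e-03]
 [ 3.66768371e-04 -1.87903052e-03 -9.99998167e-01]]
{'vfov': 64.05795677704424, 'cx': 317.92142873732365, 'cy': 241.48091546747267, 'D': array([-0.02561622,  0.        ,  0.        ,  0.        ,  0.        ]), 'pose': array([[ 0.3585349 ,  0.89191091,  0.27558603,  0.15437265],
       [ 0.9335147 , -0.34200333, -0.10762915,  0.60954597],
       [-0.00174427,  0.29585242, -0.95523207,  0.37470785],
       [ 0.        ,  0.        ,  0.        ,  1.        ]])} [0.22435364 0.58263931 0.2170409 ]
```

View pics/st.png

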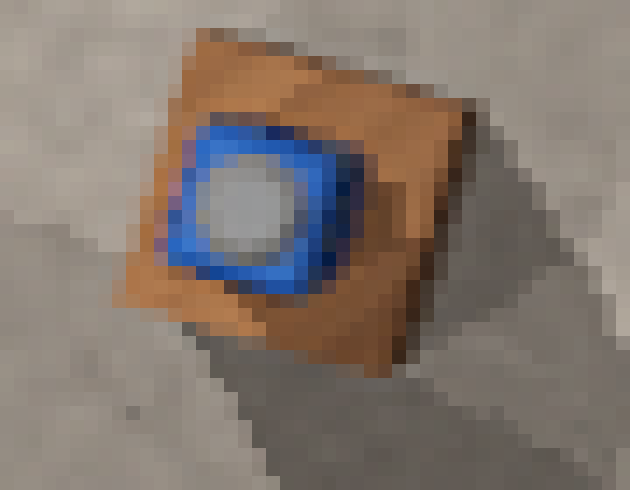

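View pics/w0.png

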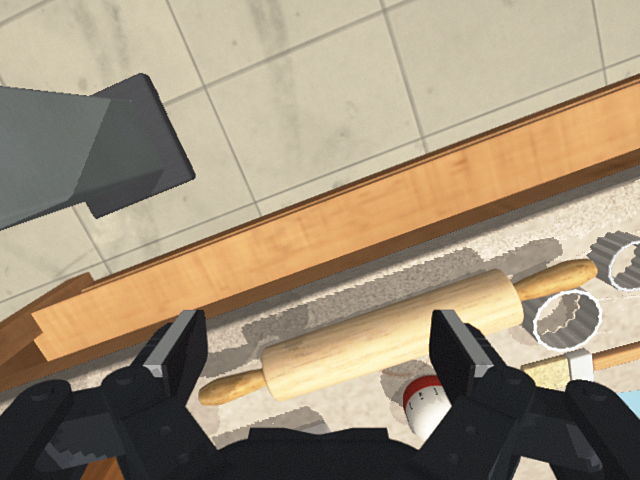

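```bash
cat >> h.py <<'E'
def plan(st,xyz,yaw=None):
    """deltas in tool axes/units; yaw= desired world angle (deg) of tool y"""
    M=R.from_quat(st['tool_rot']).as_matrix()
    d=M.T@(np.array(xyz)-st['tcp_pos'])/.4
    y0=np.degrees(np.arctan2(M[1,1],M[0,1])); tw=0
    if yaw is not None: tw=-np.radians((yaw-y0+90)%180-90)/.5
    print('t',round(st['t'],2),'tcp',st['tcp_pos'].round(4),'yaw',y0.round(2),'tilt',M[:2,2].round(4),'F',st['force'].round(2),'gap',round(st['finger_gap'],3),'q',st['q'].round(2))
    print('deltas',d.round(4),'twist',round(tw,4))
E
python3 - <<'E'
from station import manip
from h import *
t=manip.get_calibration('top')
c=np.array([(200,30),(475,100),(390,378),(115,305)])/14+[249.5,284.5]
P=onz(t,c,.076);print(P,P.mean(0))
for i in range(4):
    e=P[(i+1)%4]-P[i];print(np.degrees(np.arctan2(e[1],e[0]))%90,np.linalg.norm(e))
plan(manip.sense(),[.4265,.2358,.26],74.5)
E
```

```text
[[0.45505651 0.25156203 0.076     ]
 [0.44434414 0.20598721 0.076     ]
 [0.39872778 0.21895074 0.076     ]
 [0.4098368  0.26439038 0.076     ]] [0.42699131 0.23522259 0.076     ]
76.77272912602531 0.046816868660882166
74.13559884138135 0.047422623497701225
76.26188865269462 0.046777897838385915
74.16192549068144 0.047004132424225416
t 0.15 tcp [0.2244 0.5827 0.2171] yaw 68.93 tilt [-0.0009 -0.0015] F [-0.12  0.16 -0.27] gap 1.0 q [ 1.02  0.53  1.43  0.    1.18 -0.18]
deltas [-0.7833 -0.6278 -0.1063] twist -0.1945
```

>>> move_arm:
  deltas:
    - [-0.08, -0.064, -0.02, -0.03, 100]
    - [-0.16, -0.128, -0.04, -0.06, 100]
    - [-0.24, -0.192, -0.06, -0.09, 100]
    - [-0.32, -0.256, -0.08, -0.12, 100]
    - [-0.4, -0.32, -0.1, -0.15, 100]
    - [-0.48, -0.384, -0.106, -0.18, 100]
    - [-0.56, -0.448, -0.106, -0.21, 100]
    - [-0.62, -0.5, -0.106, -0.22, 100]

```text
t: 0.82
tcp_pos: [0.3854, 0.305, 0.2606]
tool_rot: [0.129, 0.992, -0.0, 0.001]
force: [0.4, 0.7, 0.7]
finger_gap: 1.001
```

```bash
python3 - <<'E'
from station import manip
from h import *
plan(manip.sense(),[.4265,.2358,.26],75.3)
E
```

```text
t 0.82 tcp [0.3854 0.305  0.2606] yaw 75.2 tilt [ 0.0011 -0.0004] F [0.38 0.71 0.75] gap 1.001 q [ 0.44  0.29  1.71 -0.    1.14 -0.87]
deltas [-0.1434 -0.1409  0.0016] twist -0.0033
```

>>> move_arm:
  deltas:
    - [-0.05, -0.05, 0, 0, 100]
    - [-0.1, -0.1, 0, 0, 100]
    - [-0.13, -0.13, 0, 0, 100]
    - [-0.143, -0.141, 0, 0, 100]
    - [-0.143, -0.141, 0, 0, 100]
    - [-0.143, -0.141, 0, 0, 100]
    - [-0.143, -0.141, 0, 0, 100]
    - [-0.143, -0.141, 0, 0, 100]

```text
t: 1.48
tcp_pos: [0.4243, 0.2393, 0.2602]
tool_rot: [0.128, 0.992, 0.0, -0.0]
force: [-0.5, 0.1, 0.0]
finger_gap: 0.998
```

```bash
python3 - <<'E'
from station import manip
from h import *
plan(manip.sense(),[.4265,.2358,.26],75.3)
p,d=manip.snapshot('wrist'); cv2.imwrite('pics/w1.png',p[:,:,::-1]);np.save('pics/w1.npy',d)
c=manip.get_calibration('wrist'); print(c['pose'].round(3))
print(proj(c,[[.4265,.2358,.151],[.4265,.2358,.076]]))
E
```

```text
t 1.48 tcp [0.4243 0.2393 0.2602] yaw 75.33 tilt [-0.0004  0.0002] F [-0.47  0.07  0.04] gap 0.998 q [ 0.28  0.29  1.72  0.    1.14 -1.03]
deltas [-0.0074 -0.007   0.0006] twist 0.001
[[ 0.252  0.924  0.286  0.352]
 [ 0.968 -0.241 -0.075  0.258]
 [ 0.     0.296 -0.955  0.418]
 [ 0.     0.     0.     1.   ]]
[[314.60639984 235.30423204]
 [315.28476579 212.22954314]]
```

View pics/w1.png

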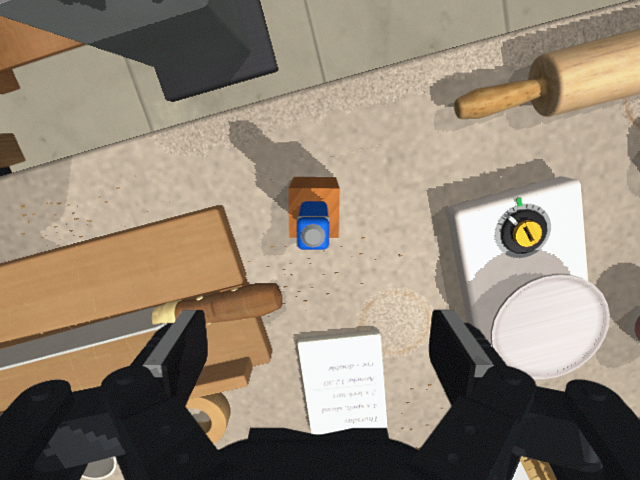

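The wrist view shows the driver cap at about (313,236), aligned with the picture axes. The dial is at (524,231) and the green mark at (519,201).

```bash
python3 - <<'E'
from station import manip
from h import *
c=manip.get_calibration('wrist')
a=cv2.imread('pics/w1.png'); h=cv2.cvtColor(a,cv2.COLOR_BGR2HSV)
def blob(m,box):
    x0,y0,x1,y1=box; k=np.zeros(m.shape,np.uint8);k[y0:y1,x0:x1]=m[y0:y1,x0:x1]
    n,l,s,ce=cv2.connectedComponentsWithStats(k); i=1+np.argmax(s[1:,4]); return (l==i).astype(np.uint8),ce[i],s[i]
# grey cap
m,ce,s=blob(cv2.inRange(h,(0,0,90),(179,60,200)),(300,222,328,250)); print('cap',ce,s,onz(c,ce,.151))
# blue light top
m,ce,s=blob(cv2.inRange(h,(95,120,150),(125,255,255)),(290,195,340,255)); print('blue',ce,s)
m,ce,s=blob(cv2.inRange(h,(5,100,40),(20,255,255)),(280,165,350,255)); print('wood',ce,s)
m,ce,s=blob(cv2.inRange(h,(20,120,120),(35,255,255)),(500,205,550,255)); 
cn=max(cv2.findContours(m,0,1)[0],key=len); hu=cv2.convexHull(cn); e=cv2.fitEllipse(hu);print('brass',ce,s,e)
S=onz(c,e[0],.052); print('screw',S)
m,ce,s=blob(cv2.inRange(h,(45,80,60),(85,255,255)),(500,190,540,220)); G=onz(c,ce,.04);print('green',ce,s,G)
cv2.imwrite('pics/w1z.png',cv2.resize(a[190:270,480:570],None,fx=7,fy=7,interpolation=cv2.INTER_CUBIC))
cv2.imwrite('pics/w1y.png',cv2.resize(a[165:255,275:355],None,fx=6,fy=6,interpolation=cv2.INTER_CUBIC))
E
```

```text
cap [312.60933661 235.13513514] [301 224  24  23 407] [[0.42601187 0.23443261 0.151     ]]
blue [313.58424508 233.35010941] [298 220  31  30 457]
wood [313.85511811 199.67086614] [ 288  177   52   61 1905]
brass [528.30555556 233.47222222] [516 220  26  27 468] ((528.2803344726562, 233.3522491455078), (24.148698806762695, 27.63985252380371), 45.767539978027344)
screw [[0.50608093 0.43481913 0.052     ]]
green [518.86046512 201.65116279] [516 198   7   9  43] [[0.47527332 0.43448418 0.04      ]]
```

View pics/w1z.png

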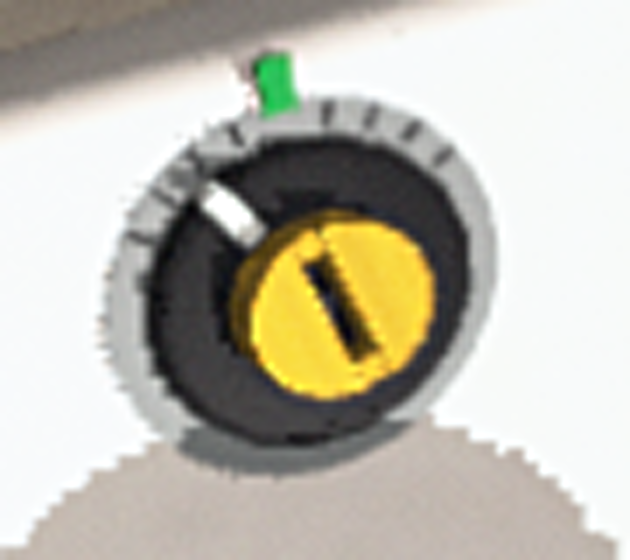

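View pics/w1y.png

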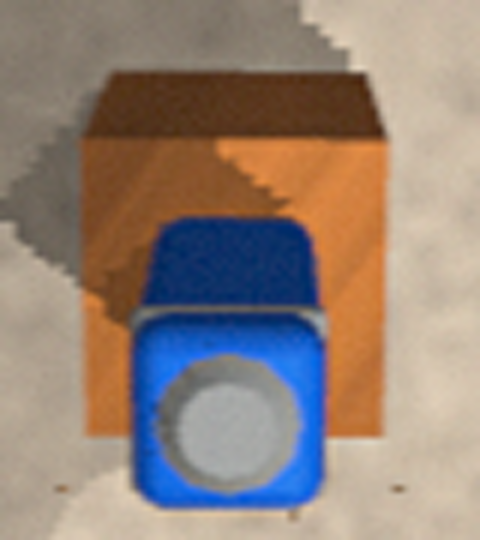

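```bash
python3 - <<'E'
from station import manip
from h import *
c=manip.get_calibration('wrist')
f=lambda *p:np.array(p)/6.+[275-.42,165-.42]
g=lambda *p:np.array(p)/7.+[480-.43,190-.43]
P=onz(c,f((82,140),(387,140),(383,437),(87,437)),.076);print(P,P.mean(0))
for i in range(4):
    e=P[(i+1)%4]-P[i];print(np.degrees(np.arctan2(e[1],e[0]))%90,np.linalg.norm(e))
P=onz(c,f((137,325),(322,325),(322,500),(137,500)),.148);print('handle top',P.mean(0));e=P[1]-P[0];print(np.degrees(np.arctan2(e[1],e[0])),np.linalg.norm(e))
S=onz(c,g((313,262),(370,360)),.052);e=S[0]-S[1];print('slot',S,np.degrees(np.arctan2(e[1],e[0])),np.linalg.norm(e))
C=onz(c,g((342,307)),.052)[0];print('brass c',C)
D=onz(c,g((210,185),(255,242)),.047);print('ptr',D);e=D[0]-D[1];print(np.degrees(np.arctan2(e[1],e[0])));e=D.mean(0)-C;print(np.degrees(np.arctan2(e[1],e[0])))
G=onz(c,g((277,85)),.04)[0];e=G-C;print('green',G,np.degrees(np.arctan2(e[1],e[0])))
plan(manip.sense(),[.4264,.2345,.13],75.3)
E
```

```text
[[0.39887078 0.21804761 0.076     ]
 [0.41033961 0.26205287 0.076     ]
 [0.45508324 0.25052416 0.076     ]
 [0.44351835 0.20613732 0.076     ]] [0.426953   0.23419049 0.076     ]
75.39230667251442 0.04547523292946041
75.55135029217516 0.046205019479705796
75.39639981439514 0.045868703117879175
75.06345962010289 0.04620887936575706
handle top [0.42568322 0.23464505 0.148     ]
75.39442971618404 0.022295251894038703
slot [[0.49844    0.43153604 0.052     ]
 [0.51521741 0.4381678  0.052     ]] -158.4321643368846 0.01804055300482373
brass c [0.50619696 0.43495606 0.052     ]
ptr [[0.4852581  0.4206071  0.047     ]
 [0.49533037 0.42602352 0.047     ]]
-151.73058198009548
-143.79598372923752
green [0.47540818 0.43475527 0.04      ] -179.62635841971667
t 1.53 tcp [0.4244 0.2392 0.2603] yaw 75.33 tilt [-0.0003  0.0001] F [-0.03 -0.99  0.37] gap 1.006 q [ 0.28  0.29  1.72  0.    1.14 -1.03]
deltas [-0.008  -0.0102  0.3257] twist 0.0012
```

>>> move_arm:
  deltas:
    - [-0.008, -0.0102, 0.03, 0, 100]
    - [-0.008, -0.0102, 0.09, 0, 100]
    - [-0.008, -0.0102, 0.15, 0, 100]
    - [-0.008, -0.0102, 0.21, 0, 100]
    - [-0.008, -0.0102, 0.27, 0, 100]
    - [-0.008, -0.0102, 0.33, 0, 100]
    - [-0.008, -0.0102, 0.37, 0, 100]
    - [-0.008, -0.0102, 0.37, 0, 100]

```text
t: 2.2
tcp_pos: [0.4245, 0.2335, 0.1095]
tool_rot: [0.128, 0.992, -0.001, -0.003]
force: [-0.6, -0.0, 0.4]
finger_gap: 1.002
```

```bash
python3 - <<'E'
from station import manip
from h import *
plan(manip.sense(),[.4262,.2345,.112],75.4)
p,d=manip.snapshot('wrist'); cv2.imwrite('pics/w2.png',p[:,:,::-1])
E
```

```text
t 2.2 tcp [0.4245 0.2335 0.1095] yaw 75.3 tilt [-0.0067 -0.0018] F [-0.62 -0.02  0.4 ] gap 1.002 q [ 0.27  0.52  1.88  0.    0.75 -1.04]
deltas [-0.0034  0.0034 -0.0063] twist -0.0034
```

View pics/w2.png

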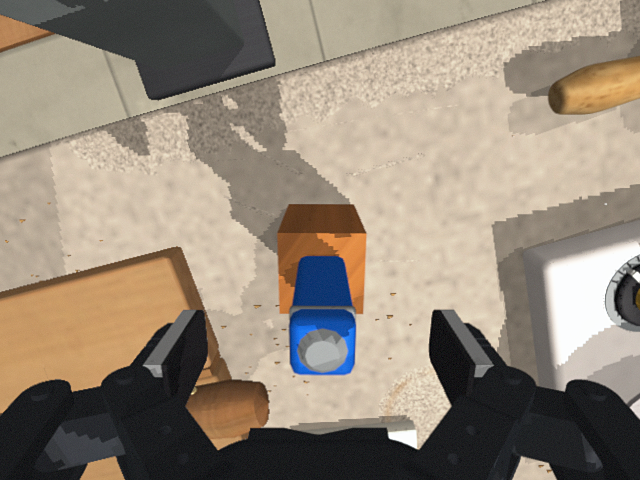

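The handle is centred between the pads, so I nudge the pose and close.

>>> move_arm:
  deltas:
    - [-0.003, 0.002, -0.005, 0, 100]
    - [-0.003, 0.002, -0.005, 0, 80]
    - [-0.003, 0.002, -0.005, 0, 60]
    - [-0.003, 0.002, -0.005, 0, 40]
    - [-0.003, 0.002, -0.005, 0, 30]
    - [-0.003, 0.002, -0.005, 0, 20]
    - [-0.003, 0.002, -0.005, 0, 10]
    - [-0.003, 0.002, -0.005, 0, 10]
  force: 50

```text
t: 2.92
tcp_pos: [0.4291, 0.2341, 0.115]
tool_rot: [0.129, 0.992, 0.0, 0.001]
force: [-0.2, 0.1, 6.2]
finger_gap: 0.27
```

```bash
python3 - <<'E'
from station import manip
from h import *
st=manip.sense();plan(st,[.4262,.2345,.112],75.4);print(st['ft_torque'])
E
```

```text
t 2.92 tcp [0.4291 0.2341 0.115 ] yaw 75.22 tilt [0.0014 0.0004] F [-0.18  0.14  6.23] gap 0.27 q [ 0.27  0.51  1.87  0.    0.76 -1.04]
deltas [ 0.0072 -0.0008  0.0075] twist -0.0062
[-0.0471336   0.13576892 -0.03743181]
```

>>> move_arm:
  deltas:
    - [0, 0, 0, 0, 10]
    - [0, 0, 0, 0, 10]
    - [0, 0, -0.01, 0, 10]
    - [0, 0, -0.02, 0, 10]
    - [0, 0, -0.035, 0, 10]
    - [0, 0, -0.05, 0, 10]
    - [0, 0, -0.065, 0, 10]
    - [0, 0, -0.08, 0, 10]

```text
t: 3.58
tcp_pos: [0.4286, 0.234, 0.147]
tool_rot: [0.129, 0.992, 0.0, 0.0]
force: [-0.1, 0.1, -1.0]
finger_gap: 0.27
```

```bash
python3 - <<'E'
from station import manip
from h import *
st=manip.sense();plan(st,[.4262,.2345,.112],75.4);print(st['ft_torque'])
E
```

```text
t 3.58 tcp [0.4286 0.234  0.147 ] yaw 75.23 tilt [0.0002 0.0001] F [-0.09  0.06 -1.01] gap 0.27 q [ 0.27  0.45  1.84 -0.    0.84 -1.04]
deltas [ 0.0061 -0.0003  0.0875] twist -0.006
[ 0.02306062  0.00751909 -0.00070804]
```

>>> move_arm:
  deltas:
    - [0, 0, -0.02, 0, 10]
    - [0, 0, -0.05, 0, 10]
    - [0, 0, -0.08, 0, 10]
    - [0, 0, -0.11, 0, 10]
    - [0, 0, -0.14, 0, 10]
    - [0, 0, -0.17, 0, 10]
    - [0, 0, -0.2, 0, 10]
    - [0, 0, -0.2, 0, 10]

```text
t: 4.25
tcp_pos: [0.43, 0.2345, 0.229]
tool_rot: [0.128, 0.992, 0.001, 0.003]
force: [0.3, 0.5, -1.0]
finger_gap: 0.264
```

```bash
python3 - <<'E'
from station import manip
from h import *
st=manip.sense();plan(st,[.4262,.2345,.112],75.4)
for n in ('side','wrist','top'):
    p,d=manip.snapshot(n); cv2.imwrite(f'pics/{n}3.png',p[:,:,::-1])
p=cv2.imread('pics/side3.png');c=manip.get_calibration('side')
u=proj(c,[st['tcp_pos']])[0].astype(int);print(u)
cv2.imwrite('pics/side3z.png',cv2.resize(p[u[1]-60:u[1]+90,u[0]-80:u[0]+80],None,fx=4,fy=4,interpolation=cv2.INTER_CUBIC))
E
```

```text
t 4.25 tcp [0.43   0.2345 0.229 ] yaw 75.24 tilt [0.0053 0.0015] F [ 0.25  0.45 -1.02] gap 0.264 q [ 0.27  0.33  1.75  0.    1.05 -1.04]
deltas [ 0.0107 -0.0032  0.2924] twist -0.0057
[261 179]
```

View pics/side3z.png

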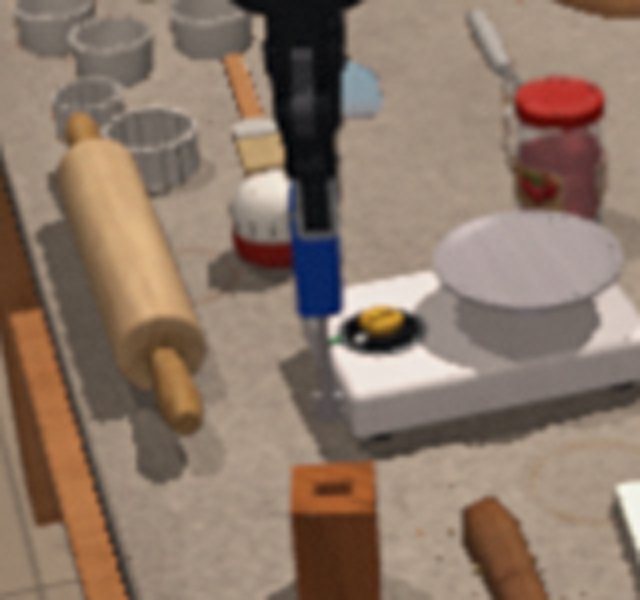

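View pics/wrist3.png

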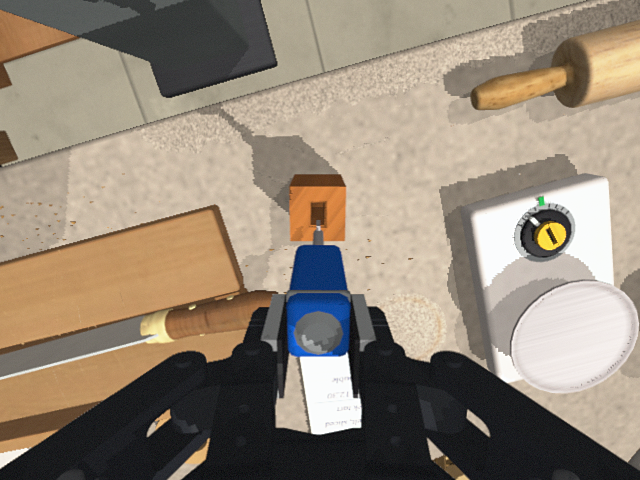

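```bash
python3 - <<'E'
from station import manip
from h import *
c=manip.get_calibration('side');w=manip.get_calibration('wrist');t=manip.get_calibration('top')
st=manip.sense(); T=st['tcp_pos'];print(T)
off=np.array([261-80,179-60])
print('side pred tip', (proj(c,[[T[0],T[1],T[2]-.109]])-off)*4)
print('side pred foot', (proj(c,[[T[0],T[1],T[2]-.039]])-off)*4)
a=cv2.imread('pics/wrist3.png')
cv2.imwrite('pics/w3z.png',cv2.resize(a[170:260,275:365],None,fx=6,fy=6,interpolation=cv2.INTER_CUBIC))
b=cv2.imread('pics/side3.png')
cv2.imwrite('pics/s3z.png',cv2.resize(b[185:255,235:305],None,fx=8,fy=8,interpolation=cv2.INTER_CUBIC))
print('s3z pred tip',(proj(c,[[T[0],T[1],T[2]-.109]])-[235,185])*8)
E
```

```text
[0.4281641  0.23387355 0.22619392]
side pred tip [[333.43794274 425.09154626]]
side pred foot [[324.94675079 314.00763985]]
s3z pred tip [[234.87588548 322.18309251]]
```

View pics/w3z.png

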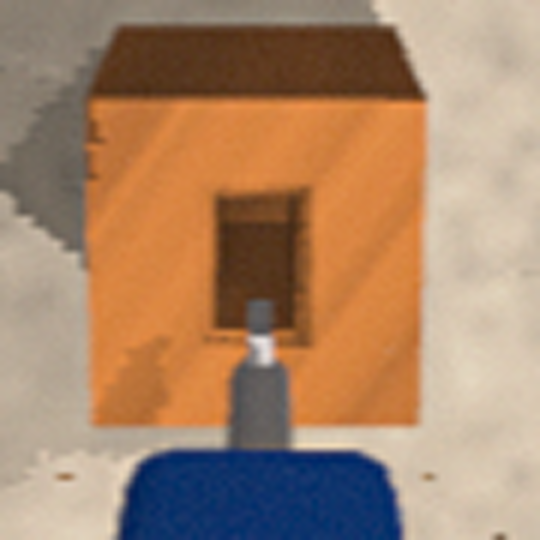

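View pics/s3z.png

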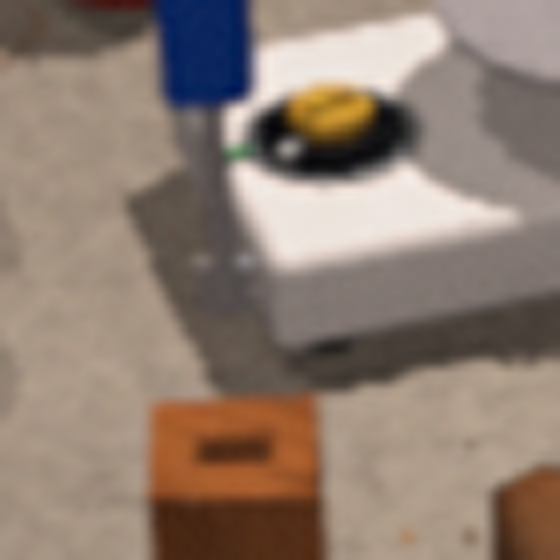

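The wrist view shows the blade edge-on with its tip at about (318,220). The stand's slot runs along the picture's vertical, so the blade lies along tool x. I'm taking a fresh still view to locate the tip.

```bash
python3 - <<'E'
from station import manip
from h import *
st=manip.sense(); w=manip.get_calibration('wrist');p,d=manip.snapshot('wrist'); a=p[:,:,::-1].copy(); cv2.imwrite('pics/w4.png',a)
cv2.imwrite('pics/w4z.png',cv2.resize(a[180:260,275:365],None,fx=8,fy=8,interpolation=cv2.INTER_CUBIC)[:600])
p,_=manip.snapshot('side'); b=p[:,:,::-1].copy(); cv2.imwrite('pics/s4.png',b)
cv2.imwrite('pics/s4z.png',cv2.resize(b[185:255,235:305],None,fx=8,fy=8,interpolation=cv2.INTER_CUBIC))
plan(st,[0,0,0]); T=st['tcp_pos']
c=manip.get_calibration('side')
for z in (.109,.12): print('pred w',proj(w,[[T[0],T[1],T[2]-z]]),((proj(w,[[T[0],T[1],T[2]-z]])-[275,180]+.5)*8),'s',(proj(c,[[T[0],T[1],T[2]-z]])-[235,185]+.5)*8)
E
```

```text
t 4.4 tcp [0.4282 0.2339 0.2262] yaw 75.23 tilt [-0.0003 -0.0001] F [ 0.37 -0.14 -1.33] gap 0.269 q [ 0.27  0.33  1.76 -0.    1.05 -1.04]
deltas [ 0.8858 -0.8382  0.5659] twist 0
pred w [[318.5147543  231.55903768]] [[352.11803443 416.47230142]] s [[238.87588548 326.18309251]]
pred w [[318.49648453 227.57737586]] [[351.97187621 384.6190069 ]] s [[241.47650909 359.83033937]]
```

View pics/w4z.png

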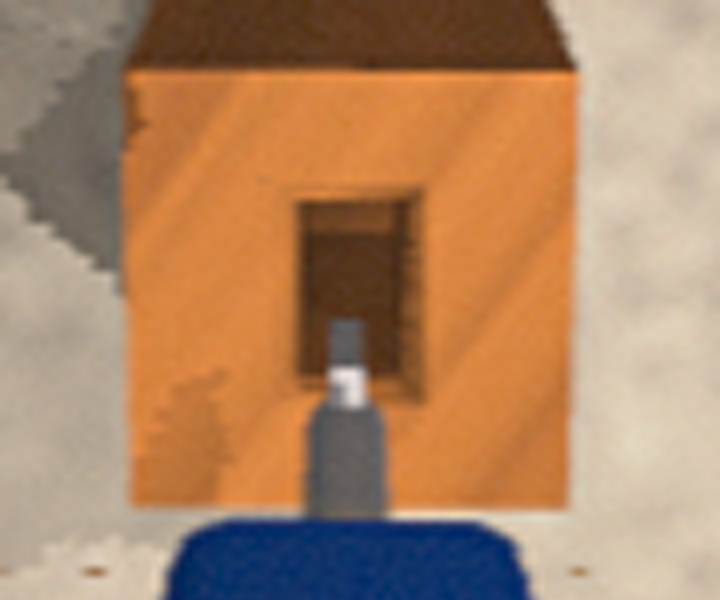

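View pics/s4z.png

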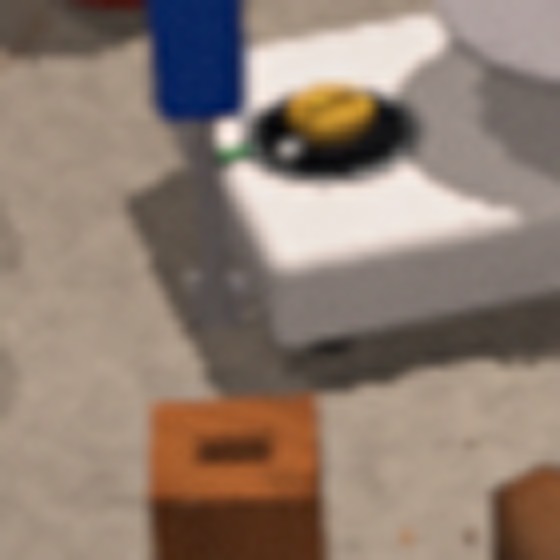

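```bash
python3 - <<'E'
from station import manip
from h import *
st=manip.sense();T=st['tcp_pos'];M=R.from_quat(st['tool_rot']).as_matrix()
w=manip.get_calibration('wrist');c=manip.get_calibration('side')
sz=lambda P:((proj(c,P)-[235,185]+.5)*8).round(1)
print('slot mouth',sz([[.4267,.2343,.076]]),'obs 235,447')
print('foot,tip',sz([T-[0,0,.039],T-[0,0,.109]]),'obs 198,115 ; 217,325')
print('screw',sz([[.5066,.4349,.052]]),'obs 332,110')
print('wrist corner',(proj(w,[T-[0,0,.109]+.007*M[:,0]])-[275,180]+.5)*8,'obs 348,322')
f=lambda *p:np.array(p)/8.+[275-.5,180-.5]
P=onz(w,f((296,190),(422,190),(422,400),(296,400)),.076);print('mouth bevel',P.mean(0),np.linalg.norm(P[1]-P[0]),np.linalg.norm(P[2]-P[1]))
P=onz(w,f((127,70),(577,70),(568,507),(130,507)),.076);print('top',P.mean(0))
print('tip est',onz(w,f((348,322)),T[2]-.109)-.007*M[:,0]-T)
E
```

```text
slot mouth [[242.9 450.7]] obs 235,447
foot,tip [[221.  106.4]
 [238.  328.4]] obs 198,115 ; 217,325
screw [[338.4 105.9]] obs 332,110
wrist corner [[352.95752249 342.34859665]] obs 348,322
mouth bevel [0.42650856 0.23481221 0.076     ] 0.012809813891417656 0.022131080643090974
top [0.42598294 0.23404267 0.076     ]
tip est [[-1.92287017e-03  4.57275552e-05 -1.09010874e-01]]
```

```bash
python3 - <<'E'
from station import manip
from h import *
st=manip.sense();plan(st,[.5087,.4357,.195],111.6)
E
```

```text
t 4.5 tcp [0.4279 0.2338 0.2256] yaw 75.23 tilt [-0.0017 -0.0005] F [-0.25  0.31 -0.68] gap 0.27 q [ 0.27  0.33  1.76 -0.    1.05 -1.04]
deltas [-0.0668  0.5397  0.0759] twist -1.2697
```

>>> move_arm:
  deltas:
    - [-0.005, 0.04, 0, -0.08, 10]
    - [-0.01, 0.09, 0, -0.18, 10]
    - [-0.018, 0.15, 0, -0.3, 10]
    - [-0.026, 0.22, 0, -0.44, 10]
    - [-0.035, 0.29, 0, -0.58, 10]
    - [-0.043, 0.36, 0, -0.72, 10]
    - [-0.052, 0.43, 0, -0.86, 10]
    - [-0.06, 0.49, 0, -0.98, 10]

```text
t: 5.17
tcp_pos: [0.5017, 0.4189, 0.2249]
tool_rot: [-0.118, 0.993, -0.0, -0.001]
force: [0.9, 0.0, -0.9]
finger_gap: 0.267
```

```bash
python3 - <<'E'
from station import manip
from h import *
st=manip.sense();plan(st,[.5087,.4357,.195],111.6)
E
```

```text
t 5.17 tcp [0.5017 0.4189 0.2249] yaw 103.52 tilt [-0.0016 -0.0007] F [ 0.86  0.04 -0.92] gap 0.267 q [ 0.52  0.56  1.35  0.    1.24 -1.28]
deltas [-0.0269  0.0368  0.0747] twist -0.2821
```

>>> move_arm:
  deltas:
    - [-0.012, 0.017, 0.01, -0.1, 10]
    - [-0.024, 0.034, 0.03, -0.2, 10]
    - [-0.029, 0.04, 0.05, -0.27, 10]
    - [-0.029, 0.04, 0.07, -0.29, 10]
    - [-0.029, 0.04, 0.075, -0.29, 10]
    - [-0.029, 0.04, 0.075, -0.29, 10]
    - [-0.029, 0.04, 0.075, -0.29, 10]
    - [-0.029, 0.04, 0.075, -0.29, 10]

```text
t: 5.83
tcp_pos: [0.5095, 0.4354, 0.1968]
tool_rot: [-0.187, 0.982, 0.0, 0.0]
force: [0.1, -0.2, -1.4]
finger_gap: 0.268
```

```bash
cat > look.py <<'E'
from station import manip
from h import *
import sys
n=sys.argv[1]
st=manip.sense(); w=manip.get_calibration('wrist');p,d=manip.snapshot('wrist'); a=p[:,:,::-1].copy(); cv2.imwrite(f'pics/{n}.png',a)
T=st['tcp_pos'];M=R.from_quat(st['tool_rot']).as_matrix()
tip=T-[0,0,.109]+.0023*M[:,0]
print('tip',tip.round(4),'corner px',proj(w,[tip+.007*M[:,0]]).round(1),'screw px',proj(w,[[.5066,.4349,.052]]).round(1))
plan(st,[.5066+.0023*-M[0,0],.4349+.0023*-M[1,0],.161],111.6)
u=proj(w,[[.5066,.4349,.052]])[0].astype(int); x0,y0=u[0]-40,u[1]-40
cv2.imwrite(f'pics/{n}z.png',cv2.resize(a[y0:y0+80,x0:x0+80],None,fx=7,fy=7,interpolation=cv2.INTER_CUBIC)); print('crop',x0,y0)
E
python3 look.py w5
```

```text
tip [0.5074 0.4346 0.0878] corner px [[318.8 219.3]] screw px [[319.4 216.3]]
t 5.83 tcp [0.5095 0.4354 0.1968] yaw 111.57 tilt [0.0005 0.0002] F [ 0.09 -0.18 -1.4 ] gap 0.268 q [ 0.54  0.61  1.33 -0.    1.2  -1.41]
deltas [0.0016 0.0015 0.0894] twist -0.0011
crop 279 176
```

View pics/w5.png

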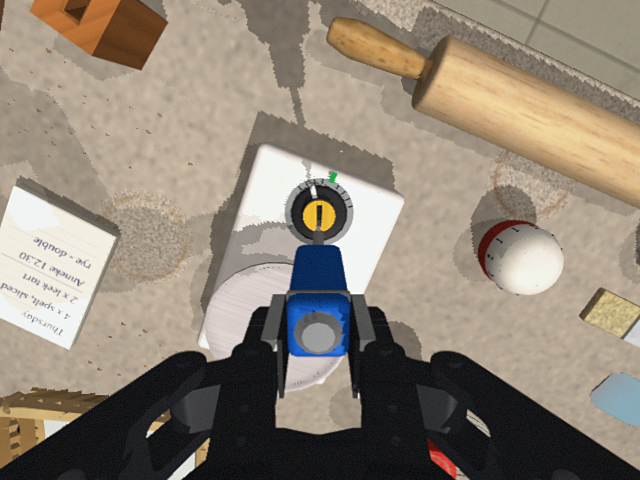

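View pics/w5z.png

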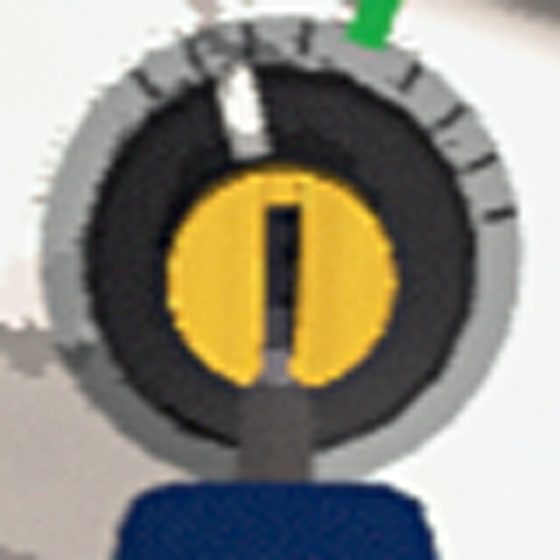

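```bash
python3 - <<'E'
from station import manip
from h import *
w=manip.get_calibration('wrist');st=manip.sense()
g=lambda *p:np.array(p)/7.+[279-.5,176-.5]
S=onz(w,g((283,280)),.052)[0];print(S)
M=R.from_quat(st['tool_rot']).as_matrix();T=st['tcp_pos']
print('screw in tool',M.T@(S-T)*1000)
for z in(.0878,):
  B=onz(w,g((276,340)),z);print('blade in tool',(B-T)@M*1000)
E
```

```text
[0.50629357 0.43441446 0.052     ]
screw in tool [  3.6836229    0.16956439 144.99830307]
blade in tool [[  5.87165643  -0.64983295 109.19582636]]
```

>>> move_arm:
  deltas:
    - [0.0025, 0.002, 0.01, 0, 10]
    - [0.0025, 0.002, 0.02, 0, 10]
    - [0.0025, 0.002, 0.03, 0, 10]
    - [0.0025, 0.002, 0.04, 0, 10]
    - [0.0025, 0.002, 0.05, 0, 10]
    - [0.0025, 0.002, 0.058, 0, 10]
    - [0.0025, 0.002, 0.06, 0, 10]
    - [0.0025, 0.002, 0.06, 0, 10]

```text
t: 6.55
tcp_pos: [0.5079, 0.4359, 0.1717]
tool_rot: [-0.187, 0.982, -0.0, -0.0]
force: [-0.3, 0.2, -1.1]
finger_gap: 0.267
```

```bash
python3 look.py w6; python3 - <<'E'
from station import manip
from h import *
p,_=manip.snapshot('side'); b=p[:,:,::-1].copy(); cv2.imwrite('pics/s6z.png',cv2.resize(b[160:230,235:325],None,fx=8,fy=8,interpolation=cv2.INTER_CUBIC))
E
```

```text
tip [0.5058 0.435  0.0627] corner px [[318.8 219.6]] screw px [[318.2 226.2]]
t 6.55 tcp [0.5079 0.4359 0.1717] yaw 111.61 tilt [-0.0008 -0.0005] F [-0.27  0.23 -1.08] gap 0.267 q [ 0.54  0.64  1.36  0.    1.15 -1.41]
deltas [-0.0019 -0.0011  0.0268] twist 0.0003
crop 278 186
```

View pics/w6z.png

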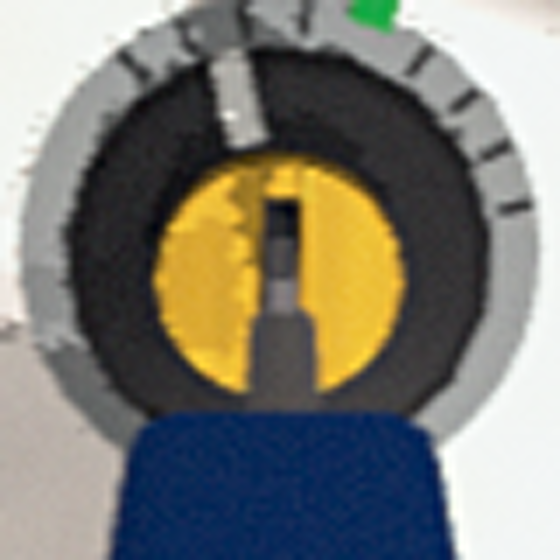

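View pics/s6z.png

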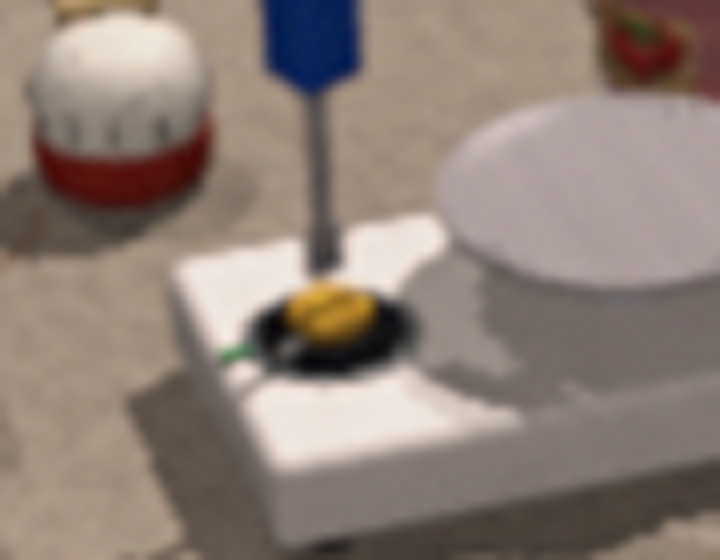

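The blade sits directly over the slot: blade column about 281, slot column about 283, both vertical in the zoom. I'm making a small correction and descending gently.

>>> move_arm:
  deltas:
    - [-0.0012, 0.0005, 0.004, 0, 10]
    - [-0.0012, 0.0005, 0.008, 0, 10]
    - [-0.0012, 0.0005, 0.012, 0, 10]
    - [-0.0012, 0.0005, 0.016, 0, 10]
    - [-0.0012, 0.0005, 0.02, 0, 10]
    - [-0.0012, 0.0005, 0.022, 0, 10]
    - [-0.0012, 0.0005, 0.022, 0, 10]
    - [-0.0012, 0.0005, 0.022, 0, 10]

```text
t: 7.32
tcp_pos: [0.5084, 0.4364, 0.1634]
tool_rot: [-0.187, 0.982, -0.0, -0.0]
force: [0.2, -0.6, -0.3]
finger_gap: 0.267
```

```bash
python3 look.py w7
```

```text
tip [0.5063 0.4355 0.0544] corner px [[318.8 219.5]] screw px [[317.9 228.1]]
t 7.32 tcp [0.5084 0.4364 0.1634] yaw 111.61 tilt [-0.0001 -0.    ] F [ 0.2  -0.6  -0.33] gap 0.267 q [ 0.54  0.65  1.36  0.    1.13 -1.41]
deltas [-0.0001 -0.0017  0.0061] twist 0.0004
crop 277 188
```

View pics/w7z.png

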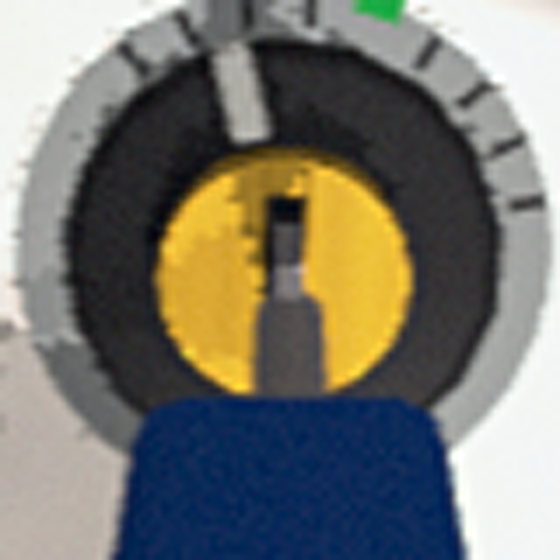

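>>> move_arm:
  deltas:
    - [0, -0.0003, 0.002, 0, 10]
    - [0, -0.0003, 0.004, 0, 10]
    - [0, -0.0003, 0.006, 0, 10]
    - [0, -0.0003, 0.008, 0, 10]
    - [0, -0.0003, 0.01, 0, 10]
    - [0, -0.0003, 0.012, 0, 10]
    - [0, -0.0003, 0.012, 0, 10]
    - [0, -0.0003, 0.012, 0, 10]

```text
t: 8.03
tcp_pos: [0.5085, 0.4362, 0.1586]
tool_rot: [-0.188, 0.982, -0.0, -0.0]
force: [-0.1, -0.5, -0.8]
finger_gap: 0.267
```

```bash
python3 look.py w8
```

```text
tip [0.5063 0.4354 0.0496] corner px [[318.8 219.5]] screw px [[318.  229.9]]
t 8.03 tcp [0.5085 0.4362 0.1586] yaw 111.62 tilt [-0.0002 -0.0001] F [-0.06 -0.48 -0.78] gap 0.267 q [ 0.54  0.65  1.37 -0.    1.12 -1.41]
deltas [-0.0002 -0.0014 -0.006 ] twist 0.0006
crop 278 189
```

View pics/w8z.png

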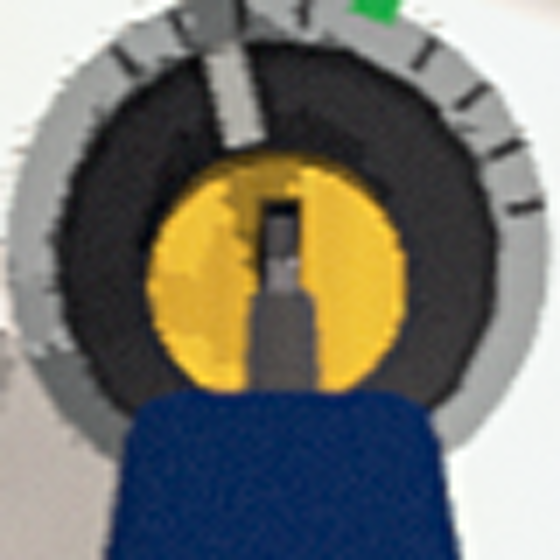

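>>> move_arm:
  deltas:
    - [0, 0, 0.002, 0, 10]
    - [0, 0, 0.004, 0, 10]
    - [0, 0, 0.006, 0, 10]
    - [0, 0, 0.008, 0, 10]
    - [0, 0, 0.01, 0, 10]
    - [0, 0, 0.01, 0, 10]
    - [0, 0, 0.01, 0, 10]
    - [0, 0, 0.01, 0, 10]

```text
t: 8.75
tcp_pos: [0.5085, 0.4362, 0.1547]
tool_rot: [-0.187, 0.982, 0.0, -0.0]
force: [-0.3, 0.1, -1.6]
finger_gap: 0.268
```

```bash
python3 look.py w9
```

```text
tip [0.5064 0.4354 0.0457] corner px [[318.8 219.5]] screw px [[318.  231.3]]
t 8.75 tcp [0.5085 0.4362 0.1547] yaw 111.61 tilt [-0. -0.] F [-0.26  0.07 -1.6 ] gap 0.268 q [ 0.54  0.66  1.37  0.    1.11 -1.41]
deltas [-0.     -0.0013 -0.0158] twist 0.0003
crop 278 191
```

View pics/w9z.png

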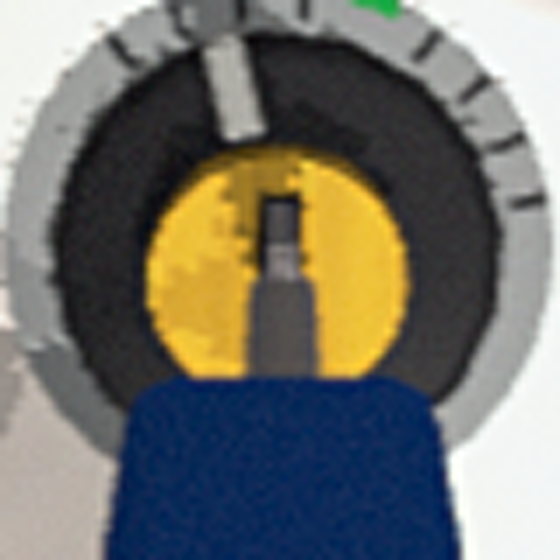

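>>> move_arm:
  deltas:
    - [0, 0, 0.001, 0, 10]
    - [0, 0, 0.002, 0, 10]
    - [0, 0, 0.003, 0, 10]
    - [0, 0, 0.004, 0, 10]
    - [0, 0, 0.005, 0, 10]
    - [0, 0, 0.005, 0, 10]
    - [0, 0, 0.005, 0, 10]
    - [0, 0, 0.005, 0, 10]

```text
t: 9.47
tcp_pos: [0.5086, 0.4363, 0.1529]
tool_rot: [-0.187, 0.982, 0.0, 0.0]
force: [-0.2, 0.5, 0.4]
finger_gap: 0.269
```

```bash
python3 look.py w10
```

```text
tip [0.5064 0.4354 0.0439] corner px [[318.8 219.5]] screw px [[318.  231.9]]
t 9.47 tcp [0.5086 0.4363 0.1529] yaw 111.61 tilt [0.0002 0.0001] F [-0.19  0.49  0.42] gap 0.269 q [ 0.54  0.66  1.37 -0.    1.11 -1.41]
deltas [ 0.0001 -0.0014 -0.0203] twist 0.0004
crop 278 191
```

>>> move_arm:
  deltas:
    - [0, 0, 0, 0, 10]
    - [0, 0, 0, 0, 10]
    - [0, 0, 0, 0, 10]
    - [0, 0, 0.001, 0, 10]
    - [0, 0, 0.001, 0, 10]
    - [0, 0, 0.0015, 0, 10]
    - [0, 0, 0.0015, 0, 10]
    - [0, 0, 0.0015, 0, 10]

```text
t: 10.18
tcp_pos: [0.5088, 0.4364, 0.1527]
tool_rot: [-0.187, 0.982, 0.0, 0.0]
force: [-1.2, -0.9, 4.6]
finger_gap: 0.264
```

```bash
python3 look.py w10
```

```text
tip [0.5066 0.4355 0.0437] corner px [[318.8 219.3]] screw px [[318.  231.6]]
t 10.18 tcp [0.5088 0.4364 0.1527] yaw 111.61 tilt [0.0008 0.0004] F [-1.19 -0.92  4.59] gap 0.264 q [ 0.54  0.66  1.37 -0.    1.11 -1.41]
deltas [ 0.0007 -0.0015 -0.0207] twist 0.0004
crop 277 191
```

View pics/w10z.png

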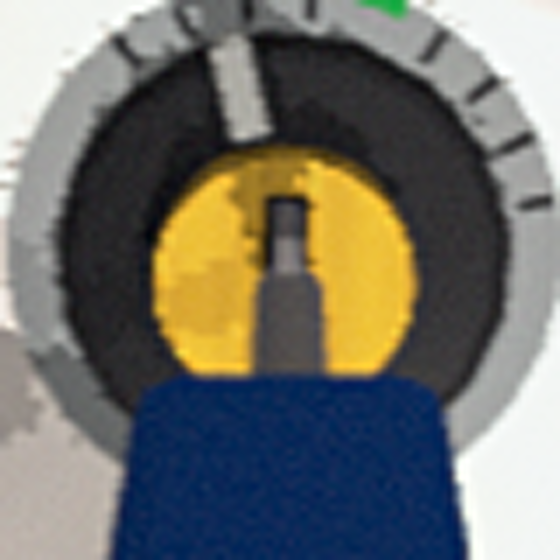

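The blade is home: estimated tip height 43.7 mm against an expected 43.5, with contact felt. I'm backing off slightly, then turning clockwise and compensating for the 2.3 mm tip offset.

>>> move_arm:
  deltas:
    - [0, 0, -0.001, 0, 10]
    - [0, 0, -0.001, 0, 10]
    - [0, -0.0003, -0.001, 0.1, 10]
    - [0, -0.0006, -0.001, 0.2, 10]
    - [0.0001, -0.0009, -0.001, 0.3, 10]
    - [0.0001, -0.0011, -0.001, 0.4, 10]
    - [0.0002, -0.0014, -0.001, 0.5, 10]
    - [0.0002, -0.0014, -0.001, 0.5, 10]

```text
t: 10.9
tcp_pos: [0.5089, 0.4354, 0.1527]
tool_rot: [-0.063, 0.998, -0.0, 0.0]
force: [-0.4, -1.0, 4.8]
finger_gap: 0.271
```

```bash
python3 look.py w11; python3 -c "
from station import manip
print(manip.sense()['ft_torque'])"
```

```text
tip [0.5067 0.4351 0.0437] corner px [[318.8 219.1]] screw px [[318.5 231.6]]
t 10.9 tcp [0.5089 0.4354 0.1527] yaw 97.26 tilt [ 0.0006 -0.0006] F [-0.39 -1.    4.83] gap 0.271 q [ 0.54  0.66  1.37 -0.    1.11 -1.16]
deltas [ 0.0002 -0.0005 -0.0207] twist -0.5005
crop 278 191
[-0.43065945 -0.03921294  0.08621817]
```

View pics/w11z.png

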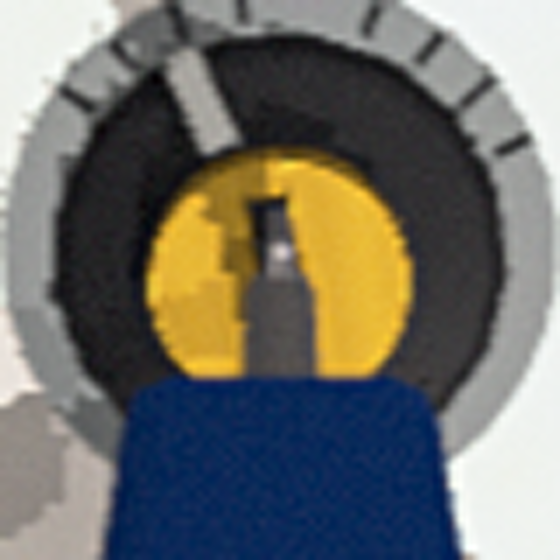

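>>> move_arm:
  deltas:
    - [0, 0, -0.001, 0, 10]
    - [0, 0, -0.002, 0, 10]
    - [0, 0, -0.003, 0, 10]
    - [0, 0, -0.003, 0, 10]
    - [0, 0, -0.003, 0, 10]
    - [0, 0, -0.003, 0, 10]
    - [0, 0, -0.003, 0, 10]
    - [0, 0, -0.003, 0, 10]

```text
t: 11.62
tcp_pos: [0.5084, 0.4354, 0.153]
tool_rot: [-0.064, 0.998, -0.0, -0.0]
force: [1.2, -0.2, -3.6]
finger_gap: 0.268
```

```bash
python3 look.py w12; python3 -c "
from station import manip
print(manip.sense()['ft_torque'])"
```

```text
tip [0.5061 0.4351 0.044 ] corner px [[318.8 219.4]] screw px [[318.5 232.5]]
t 11.62 tcp [0.5084 0.4354 0.153 ] yaw 97.29 tilt [-0.0009 -0.0008] F [ 1.23 -0.25 -3.62] gap 0.268 q [ 0.54  0.66  1.37 -0.    1.11 -1.16]
deltas [-0.0012 -0.0006 -0.0201] twist -0.4994
crop 278 192
[-0.38794653 -0.34361065  0.02904556]
```

>>> move_arm:
  deltas:
    - [0, 0, 0.001, 0, 10]
    - [0, 0, 0.0015, 0, 10]
    - [0, -0.0003, 0.0015, 0.1, 10]
    - [0, -0.0006, 0.0015, 0.2, 10]
    - [0.0001, -0.0009, 0.0015, 0.3, 10]
    - [0.0001, -0.0011, 0.0015, 0.4, 10]
    - [0.0001, -0.0011, 0.0015, 0.4, 10]
    - [0.0001, -0.0011, 0.0015, 0.4, 10]

```text
t: 12.33
tcp_pos: [0.5084, 0.435, 0.153]
tool_rot: [0.036, 0.999, -0.0, -0.0]
force: [1.0, -2.5, -2.5]
finger_gap: 0.269
```

```bash
python3 look.py w13; python3 -c "
from station import manip
print(manip.sense()['ft_torque'])"
```

```text
tip [0.5061 0.4351 0.044 ] corner px [[318.7 219.1]] screw px [[318.4 232.3]]
t 12.33 tcp [0.5084 0.435  0.153 ] yaw 85.91 tilt [-0.0006 -0.0007] F [ 0.95 -2.5  -2.46] gap 0.269 q [ 0.54  0.66  1.37 -0.    1.11 -0.96]
deltas [-0.0012 -0.0005 -0.02  ] twist -0.8968
crop 278 192
[-0.60123138 -0.22829155  0.01803406]
```

View pics/w13z.png

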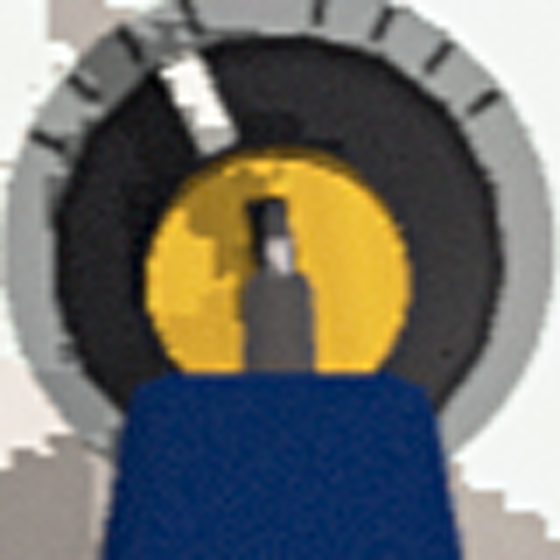

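```bash
cat > dial.py <<'E'
from station import manip
from h import *
from scipy.optimize import least_squares
import sys
# live: same-time calibration
def dial(a,w,st,vis=None):
    M=R.from_quat(st['tool_rot']).as_matrix()
    h=cv2.cvtColor(a,cv2.COLOR_BGR2HSV)
    u=proj(w,[[.5064,.4349,.052]])[0].astype(int); x0,y0=u[0]-45,u[1]-50
    box=np.zeros(h.shape[:2],np.uint8); box[y0:y0+90,x0:x0+90]=1
    m=cv2.inRange(h,(18,110,175),(35,255,255))*box
    cn=max(cv2.findContours(m,cv2.RETR_EXTERNAL,cv2.CHAIN_APPROX_NONE)[0],key=cv2.contourArea); 
    hu=cv2.convexHull(cn).reshape(-1,2)
    P=onz(w,hu,.052)[:,:2]
    tx=M[:2,0]; c0=np.array([.5064,.4349])
    r=lambda c:np.linalg.norm(P-c,axis=1)-.013
    s=least_squares(r,c0,loss='soft_l1',f_scale=.0003); C=s.x
    out=[('C',C.round(5),'res',np.abs(s.fun).max().round(4))]
    # pointer: bright low-sat px between radius 14 and 22 at z .047
    yy,xx=np.nonzero((cv2.inRange(h,(0,0,125),(179,60,255))*box)>0)
    Q=onz(w,np.c_[xx,yy].astype(float),.047)[:,:2]-C
    rr=np.linalg.norm(Q,axis=1);k=(rr>.0145)&(rr<.0215); 
    ang=np.degrees(np.arctan2(Q[:,1],Q[:,0]))%360
    k&=(ang>140)&(ang<250)
    if k.sum()>5:
        L=np.zeros(box.shape,np.uint8);L[yy[k],xx[k]]=1
        n,l,ss,ce=cv2.connectedComponentsWithStats(L);i=1+np.argmax(ss[1:,4]);kk=k&(l[yy,xx]==i)
        q=Q[kk];d=np.linalg.svd(q-q.mean(0))[2][0]; d=d*np.sign(d@q.mean(0))
        out.append(('ptr n',kk.sum(),'ang',(np.degrees(np.arctan2(*q.mean(0)[::-1]))%360).round(2),'dir',(np.degrees(np.arctan2(d[1],d[0]))%360).round(2),'r',np.linalg.norm(q.mean(0)).round(4)))
    yy,xx=np.nonzero((cv2.inRange(h,(45,80,60),(85,255,255))*box)>0)
    if len(xx)>5:
        Q=onz(w,np.c_[xx,yy].astype(float),.04)[:,:2]-C; q=Q.mean(0)
        out.append(('green n',len(xx),'ang',(np.degrees(np.arctan2(q[1],q[0]))%360).round(2),'r',np.linalg.norm(q).round(4),q+C))
    return out
if __name__=='__main__':
    st=manip.sense(); w=manip.get_calibration('wrist');p,_=manip.snapshot('wrist');a=p[:,:,::-1].copy();cv2.imwrite(f'pics/{sys.argv[1]}.png',a)
    plan(st,[0,0,0])
    for o in dial(a,w,st):print(*o)
E
python3 dial.py w14
```

```text
t 12.38 tcp [0.5084 0.435  0.153 ] yaw 85.9 tilt [-0.0006 -0.0007] F [ 1.19 -2.49 -2.59] gap 0.271 q [ 0.54  0.66  1.37 -0.    1.11 -0.96]
deltas [ 1.19   -1.1752  0.3839] twist 0
C [0.50658 0.43394] res 0.0035
ptr n 53 ang 199.79 dir 199.38 r 0.0179
green n 75 ang 181.08 r 0.0308 [0.47577819 0.43335792]
```

>>> move_arm:
  deltas:
    - [-0.0005, -0.0006, 0.001, 0, 10]
    - [-0.0005, -0.0012, 0.0015, 0.1, 10]
    - [-0.0005, -0.0015, 0.0015, 0.2, 10]
    - [-0.0004, -0.0018, 0.0015, 0.3, 10]
    - [-0.0004, -0.0021, 0.0015, 0.4, 10]
    - [-0.0004, -0.0024, 0.0015, 0.5, 10]
    - [-0.0004, -0.0026, 0.0015, 0.54, 10]
    - [-0.0004, -0.0026, 0.0015, 0.54, 10]

```text
t: 13.1
tcp_pos: [0.5086, 0.4342, 0.1529]
tool_rot: [0.17, 0.985, -0.0, -0.0]
force: [-0.1, -2.1, 1.0]
finger_gap: 0.27
```

```bash
python3 dial.py w15;python3 look.py w16
```

```text
t 13.1 tcp [0.5086 0.4342 0.1529] yaw 70.39 tilt [-0.0003 -0.    ] F [-0.14 -2.1   0.95] gap 0.27 q [ 0.54  0.66  1.37  0.    1.11 -0.69]
deltas [ 0.8332 -1.4493  0.3826] twist 0
C [0.50663 0.43386] res 0.0034
ptr n 56 ang 184.83 dir 189.82 r 0.0181
green n 86 ang 181.28 r 0.0316 [0.47504864 0.43315906]
tip [0.5064 0.435  0.0439] corner px [[318.5 218.9]] screw px [[318.4 231.7]]
t 13.15 tcp [0.5086 0.4342 0.1529] yaw 70.43 tilt [-0.0002  0.    ] F [-0.19 -1.43  0.43] gap 0.264 q [ 0.54  0.66  1.37  0.    1.11 -0.69]
deltas [-0.0004 -0.0001 -0.0203] twist -1.4373
crop 278 191
```

View pics/w16z.png

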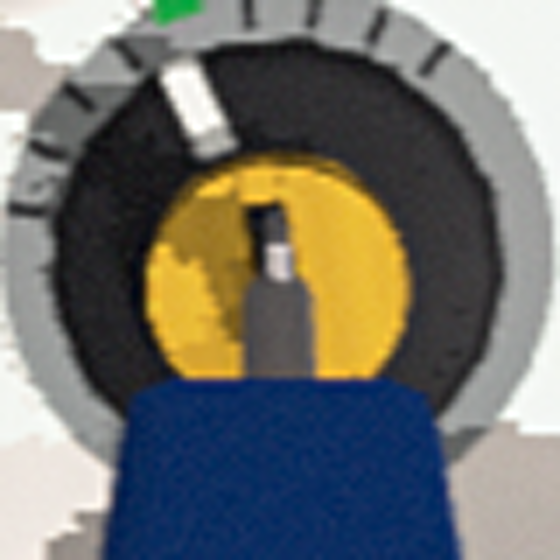

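```bash
python3 - <<'E'
from station import manip
from h import *
st=manip.sense(); w=manip.get_calibration('wrist');p,d=manip.snapshot('wrist');a=p[:,:,::-1].copy();cv2.imwrite('pics/w17.png',a);np.save('pics/w17d.npy',d);np.save('pics/w17pose.npy',w['pose'])
def P3(u,v):
    o,r=ray(w,[(u,v)]); f=w['pose'][:3,2]; r=r[0]; return o+r*d[int(round(v)),int(round(u))]
g=lambda u,v:(278+u/7-.5,191+v/7-.5)
for n,q in dict(ptr_o=(188,75),ptr_i=(210,130),ringL=(90,220),ringR=(460,220),ringT=(330,80),greyR=(525,250),brassL=(175,280),brassR=(370,260),green=(177,8),houseR=(550,120)).items():
    print(n,P3(*g(*q)).round(4))
h=cv2.cvtColor(a,cv2.COLOR_BGR2HSV)
cv2.imwrite('pics/w17z.png',cv2.resize(a[178:258,275:360],None,fx=7,fy=7,interpolation=cv2.INTER_NEAREST))
E
```

```text
ptr_o [0.4839 0.4326 0.047 ]
ptr_i [0.4898 0.4328 0.0474]
ringL [0.4947 0.418  0.0464]
ringR [0.5072 0.4534 0.0463]
ringT [0.4891 0.4457 0.0471]
greyR [0.5139 0.4586 0.0412]
brassL [0.5018 0.4249 0.0533]
brassR [0.5063 0.4438 0.0533]
green [0.478  0.4334 0.0419]
houseR [0.5017 0.4653 0.041 ]
```

View pics/w17z.png

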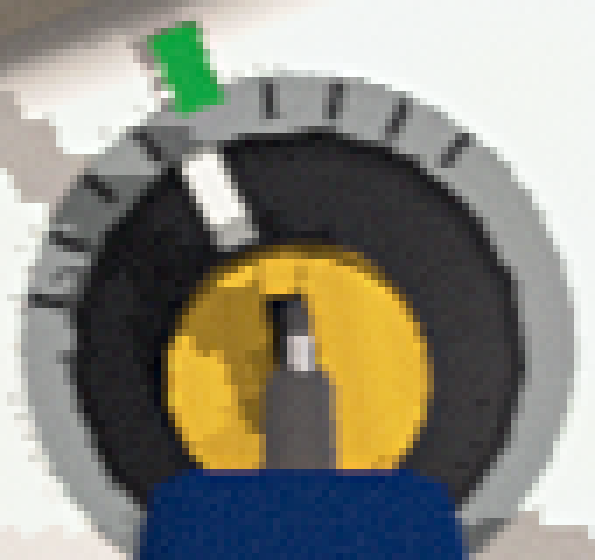

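```bash
cat > dial2.py <<'E'
from station import manip
from h import *
from scipy.optimize import least_squares
import sys
def deg(v): return np.degrees(np.arctan2(v[1],v[0]))%360
def run(a,w):
    h=cv2.cvtColor(a,cv2.COLOR_BGR2HSV); V=h[...,2]
    u=proj(w,[[.506,.4345,.046]])[0]; 
    # radial search for outer black->grey edge on rays from approx centre, skipping the driver (downwards)
    C0=np.array([.506,.4343]); zr=.046
    g=cv2.GaussianBlur(cv2.cvtColor(a,cv2.COLOR_BGR2GRAY),(0,0),.7).astype(np.float32)
    rs=np.arange(.019,.0275,.0001)
    for it in range(3):
        E=[]
        for th in np.radians(np.arange(0,360,2)):
            P=np.c_[C0[0]+rs*np.cos(th),C0[1]+rs*np.sin(th),np.full(len(rs),zr)]
            px=proj(w,P)
            val=cv2.remap(g,px[:,0].astype(np.float32).reshape(1,-1),px[:,1].astype(np.float32).reshape(1,-1),cv2.INTER_LINEAR)[0]
            sat=cv2.remap(h[...,1].astype(np.float32),px[:,0].astype(np.float32).reshape(1,-1),px[:,1].astype(np.float32).reshape(1,-1),cv2.INTER_LINEAR)[0]
            if sat.max()>110 or val[0]>75: continue
            dv=np.gradient(val); i=np.argmax(dv[5:-5])+5
            if dv[i]*1<2: continue
            E.append(P[i,:2])
        E=np.array(E)
        s=least_squares(lambda c:np.linalg.norm(E-c[:2],axis=1)-c[2],[*C0,.0235],loss='soft_l1',f_scale=.0002); C0=s.x[:2]
    print('ring C',s.x.round(5),'n',len(E),'med res',np.median(np.abs(s.fun)).round(5))
    C=C0
    yy,xx=np.mgrid[int(u[1])-50:int(u[1])+30,int(u[0])-50:int(u[0])+50]; yy=yy.ravel();xx=xx.ravel()
    Q=onz(w,np.c_[xx,yy].astype(float),zr)[:,:2]-C; rr=np.linalg.norm(Q,axis=1);an=np.degrees(np.arctan2(Q[:,1],Q[:,0]))%360
    # pointer: intensity weighted
    k=(rr>.0155)&(rr<.0215)&(an>150)&(an<240)&(h[yy,xx,1]<90)
    wt=np.clip(g[yy,xx]-90,0,80)*k
    pk=np.bincount(an.astype(int),wt,360).argmax(); k2=np.abs(an-pk)<14; wt=wt*k2
    q=(Q*wt[:,None]).sum(0)/wt.sum(); cov=((Q-q)*wt[:,None]).T@(Q-q); d=np.linalg.eigh(cov)[1][:,1]; d*=np.sign(d@q)
    pa=deg(q); print('pointer',pa.round(2),'dir',deg(d).round(2),'r',np.linalg.norm(q).round(4))
    m=cv2.inRange(h,(45,80,60),(85,255,255))[yy,xx]>0
    G=onz(w,np.c_[xx,yy][m].astype(float),.0405)[:,:2]; q=G.mean(0)-C; cov=np.cov((G-G.mean(0)).T);d=np.linalg.eigh(cov)[1][:,1];d*=np.sign(d@q)
    print('green n',m.sum(),deg(q).round(2),'dir',deg(d).round(2),'r',np.linalg.norm(q).round(4)); print('REMAINING cw deg',(pa-deg(q)).round(2))
if __name__=='__main__':
    n=sys.argv[1]
    if len(sys.argv)>2: a=cv2.imread(f'pics/{n}.png'); w=manip.get_calibration('wrist'); w['pose']=np.load(f'pics/{n}pose.npy')
    else:
        st=manip.sense(); w=manip.get_calibration('wrist');p,_=manip.snapshot('wrist');a=p[:,:,::-1].copy();cv2.imwrite(f'pics/{n}.png',a);plan(st,[0,0,0])
    run(a,w)
E
python3 dial2.py w17 x
```

```text
ring C [0.50556 0.43428 0.02312] n 123 med res 0.00021
pointer 186.57 dir 187.26 r 0.0185
green n 85 182.04 dir 181.65 r 0.0306
REMAINING cw deg 4.53
```

>>> move_arm:
  deltas:
    - [0, -0.0001, 0, 0.04, 10]
    - [0, -0.0003, 0, 0.08, 10]
    - [0, -0.0004, 0, 0.12, 10]
    - [0, -0.0005, 0, 0.155, 10]
    - [0, -0.0005, 0, 0.155, 10]
    - [0, -0.0005, 0, 0.155, 10]
    - [0, -0.0005, 0, 0.155, 10]
    - [0, -0.0005, 0, 0.155, 10]

```text
t: 13.92
tcp_pos: [0.5087, 0.4341, 0.1528]
tool_rot: [0.209, 0.978, 0.0, 0.0]
force: [-0.7, -2.6, 4.4]
finger_gap: 0.268
```

```bash
python3 dial2.py w18; python3 - <<'E'
import cv2
a=cv2.imread('pics/w18.png');cv2.imwrite('pics/w18z.png',cv2.resize(a[178:258,275:360],None,fx=7,fy=7,interpolation=cv2.INTER_NEAREST))
E
```

```text
t 13.92 tcp [0.5087 0.4341 0.1528] yaw 65.92 tilt [0.0002 0.0001] F [-0.73 -2.61  4.44] gap 0.268 q [ 0.54  0.66  1.37 -0.    1.11 -0.61]
deltas [ 0.7185 -1.5097  0.3817] twist 0
ring C [0.50565 0.43429 0.02317] n 123 med res 0.00018
pointer 181.94 dir 183.69 r 0.0185
green n 84 182.19 dir 181.28 r 0.0307
REMAINING cw deg -0.24
```

View pics/w18z.png

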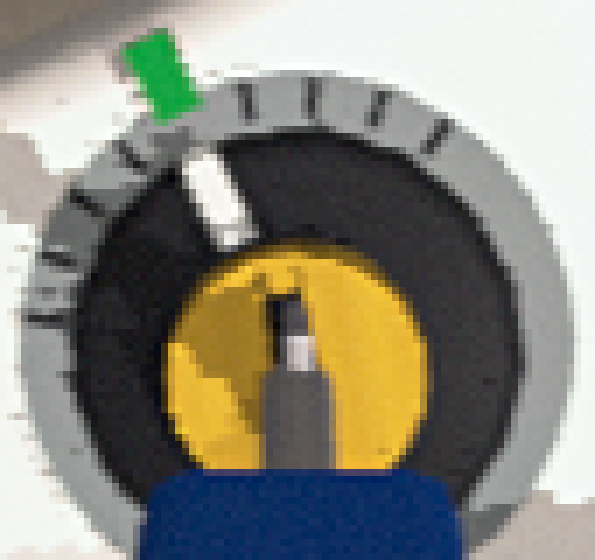

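>>> move_arm:
  deltas:
    - [0, 0, -0.001, 0, 10]
    - [0, 0.0002, -0.001, -0.06, 10]
    - [0, 0.0004, -0.001, -0.12, 10]
    - [0, 0.0006, -0.001, -0.18, 10]
    - [0, 0.0006, -0.001, -0.2, 10]
    - [0, 0.0006, -0.001, -0.2, 10]
    - [0, 0.0006, -0.001, -0.2, 10]
    - [0, 0.0006, -0.001, -0.2, 10]

```text
t: 14.63
tcp_pos: [0.5089, 0.4345, 0.1528]
tool_rot: [0.16, 0.987, 0.0, 0.0]
force: [-0.7, -2.0, 1.9]
finger_gap: 0.272
```

```bash
python3 dial2.py w19
```

```text
t 14.63 tcp [0.5089 0.4345 0.1528] yaw 71.62 tilt [0.0003 0.0005] F [-0.68 -2.03  1.92] gap 0.272 q [ 0.54  0.66  1.37  0.    1.11 -0.71]
deltas [ 0.8649 -1.4322  0.3811] twist 0
ring C [0.50555 0.43424 0.02314] n 123 med res 0.00017
pointer 181.74 dir 184.34 r 0.0185
green n 84 181.92 dir 182.09 r 0.0305
REMAINING cw deg -0.18
```

>>> move_arm:
  deltas:
    - [0, -0.001, -0.003, 0, 10]
    - [0, -0.0015, -0.008, 0, 10]
    - [0, -0.0015, -0.014, 0, 10]
    - [0, -0.0015, -0.02, 0, 10]
    - [0, -0.0015, -0.03, 0, 10]
    - [0, -0.0015, -0.05, 0, 10]
    - [0, -0.0015, -0.07, 0, 10]
    - [0, -0.0015, -0.07, 0, 10]

```text
t: 15.35
tcp_pos: [0.5099, 0.4346, 0.1836]
tool_rot: [0.159, 0.987, 0.002, 0.002]
force: [0.6, 0.4, -1.2]
finger_gap: 0.272
```

```bash
python3 dial2.py w20;python3 - <<'E'
import cv2
from h import *
from station import manip
p,_=manip.snapshot('top');a=p[:,:,::-1];cv2.imwrite('pics/top20.png',a)
cv2.imwrite('pics/t20z.png',cv2.resize(a[240:290,160:220],None,fx=10,fy=10,interpolation=cv2.INTER_CUBIC))
a=cv2.imread('pics/w20.png');cv2.imwrite('pics/w20z.png',cv2.resize(a[160:245,275:360],None,fx=7,fy=7,interpolation=cv2.INTER_NEAREST))
E
```

```text
t 15.35 tcp [0.5099 0.4346 0.1836] yaw 71.65 tilt [0.0041 0.0027] F [ 0.63  0.43 -1.18] gap 0.272 q [ 0.54  0.62  1.35  0.    1.16 -0.71]
deltas [ 0.8693 -1.4344  0.4509] twist 0
ring C [0.50575 0.43426 0.02316] n 141 med res 0.00017
pointer 181.84 dir 184.85 r 0.0185
green n 68 181.75 dir 182.85 r 0.0308
REMAINING cw deg 0.09
```

View pics/w20z.png

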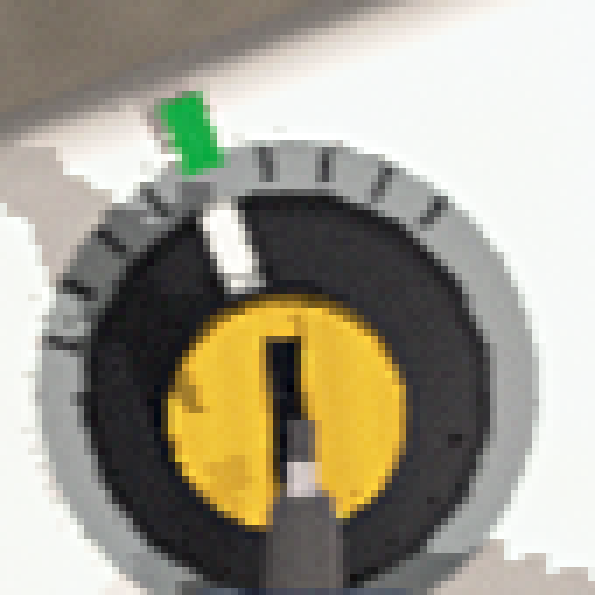

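View pics/t20z.png

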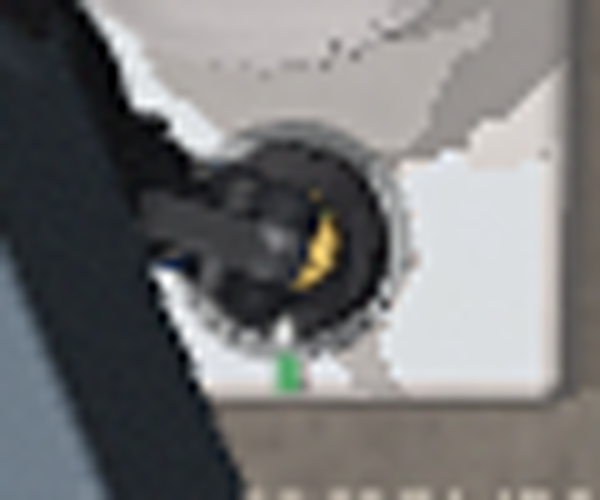

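Pointer and mark line up in both views: the remaining error is within about 1°, and the pointer sits directly behind the green mark in the top picture. Now I return the driver.

```bash
python3 - <<'E'
from station import manip
from h import *
plan(manip.sense(),[.4283,.234,.228],75.3)
E
```

```text
t 15.45 tcp [0.5091 0.434  0.182 ] yaw 71.65 tilt [0.0017 0.0011] F [-0.41 -0.1  -1.03] gap 0.267 q [ 0.54  0.62  1.35  0.    1.16 -0.71]
deltas [ 0.034 -0.538 -0.116] twist -0.1275
```

>>> move_arm:
  deltas:
    - [0, 0, -0.04, 0, 10]
    - [0, 0, -0.08, 0, 10]
    - [0, -0.03, -0.11, 0, 10]
    - [0.005, -0.09, -0.116, -0.03, 10]
    - [0.01, -0.16, -0.116, -0.06, 10]
    - [0.015, -0.24, -0.116, -0.09, 10]
    - [0.02, -0.32, -0.116, -0.12, 10]
    - [0.025, -0.4, -0.116, -0.127, 10]

```text
t: 16.12
tcp_pos: [0.4477, 0.2837, 0.2271]
tool_rot: [0.127, 0.992, -0.0, -0.0]
force: [0.4, -0.3, -1.2]
finger_gap: 0.268
```

>>> move_arm:
  deltas:
    - [0, -0.06, 0, 0, 10]
    - [0, -0.1, 0, 0, 10]
    - [0, -0.125, 0, 0, 10]
    - [0, -0.135, 0, 0, 10]
    - [0, -0.135, 0, 0, 10]
    - [0, -0.135, 0, 0, 10]
    - [0, -0.135, 0, 0, 10]
    - [0, -0.135, 0, 0, 10]

```text
t: 16.78
tcp_pos: [0.4354, 0.2335, 0.2272]
tool_rot: [0.128, 0.992, 0.0, 0.0]
force: [0.1, -0.5, -1.1]
finger_gap: 0.268
```

```bash
python3 - <<'E'
from station import manip
from h import *
plan(manip.sense(),[.4283,.234,.19],75.3)
w=manip.get_calibration('wrist');p,d=manip.snapshot('wrist'); a=p[:,:,::-1].copy(); cv2.imwrite('pics/w21.png',a)
cv2.imwrite('pics/w21z.png',cv2.resize(a[180:260,275:365],None,fx=8,fy=8,interpolation=cv2.INTER_CUBIC)[:600])
E
```

```text
t 16.78 tcp [0.4354 0.2335 0.2272] yaw 75.34 tilt [0.0003 0.0003] F [ 0.06 -0.48 -1.09] gap 0.268 q [ 0.27  0.34  1.74  0.    1.06 -1.05]
deltas [ 0.0175 -0.0034  0.0931] twist 0.0015
```

View pics/w21z.png

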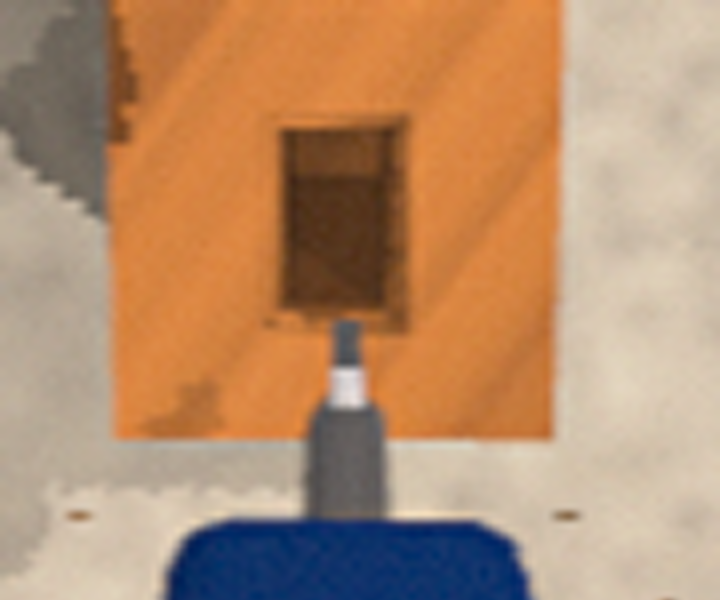

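>>> move_arm:
  deltas:
    - [0.008, -0.0017, 0, 0, 10]
    - [0.017, -0.0017, 0, 0, 10]
    - [0.017, -0.0017, 0.01, 0, 10]
    - [0.017, -0.0017, 0.03, 0, 10]
    - [0.017, -0.0017, 0.05, 0, 10]
    - [0.017, -0.0017, 0.07, 0, 10]
    - [0.017, -0.0017, 0.08, 0, 10]
    - [0.017, -0.0017, 0.08, 0, 10]

```text
t: 17.5
tcp_pos: [0.4273, 0.2335, 0.1938]
tool_rot: [0.128, 0.992, -0.001, -0.002]
force: [0.0, 0.2, -0.9]
finger_gap: 0.267
```

```bash
python3 - <<'E'
from station import manip
from h import *
plan(manip.sense(),[.4287,.2346,.116],75.3)
w=manip.get_calibration('wrist');p,d=manip.snapshot('wrist'); a=p[:,:,::-1].copy(); cv2.imwrite('pics/w22.png',a)
cv2.imwrite('pics/w22z.png',cv2.resize(a[180:260,275:365],None,fx=8,fy=8,interpolation=cv2.INTER_CUBIC)[:600])
E
```

```text
t 17.5 tcp [0.4273 0.2335 0.1938] yaw 75.27 tilt [-0.0032 -0.0009] F [ 0.01  0.17 -0.87] gap 0.267 q [ 0.27  0.38  1.8   0.    0.97 -1.04]
deltas [-0.0031  0.004   0.1944] twist -0.0009
```

View pics/w22z.png

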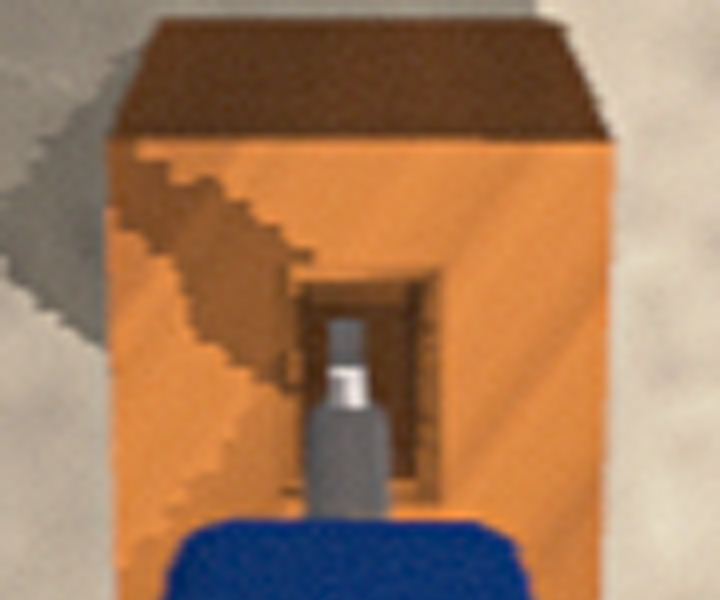

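>>> move_arm:
  deltas:
    - [-0.001, 0.0035, 0, 0, 10]
    - [-0.001, 0.0035, 0, 0, 10]
    - [-0.001, 0.0035, 0.01, 0, 10]
    - [-0.001, 0.0035, 0.02, 0, 10]
    - [-0.001, 0.0035, 0.035, 0, 10]
    - [-0.001, 0.0035, 0.05, 0, 10]
    - [-0.001, 0.0035, 0.06, 0, 10]
    - [-0.001, 0.0035, 0.06, 0, 10]

```text
t: 18.22
tcp_pos: [0.4281, 0.2348, 0.1701]
tool_rot: [0.128, 0.992, -0.001, -0.001]
force: [0.6, -0.0, -0.4]
finger_gap: 0.269
```

```bash
python3 - <<'E'
from station import manip
from h import *
plan(manip.sense(),[.4287,.2346,.116],75.3)
w=manip.get_calibration('wrist');p,d=manip.snapshot('wrist'); a=p[:,:,::-1].copy(); cv2.imwrite('pics/w23.png',a)
cv2.imwrite('pics/w23z.png',cv2.resize(a[180:260,275:365],None,fx=8,fy=8,interpolation=cv2.INTER_CUBIC)[:600])
E
```

```text
t 18.22 tcp [0.4281 0.2348 0.1701] yaw 75.28 tilt [-0.0026 -0.0007] F [ 0.64 -0.02 -0.4 ] gap 0.269 q [ 0.27  0.42  1.82 -0.    0.91 -1.04]
deltas [-1.800e-03  1.000e-04  1.352e-01] twist -0.0006
```

View pics/w23z.png

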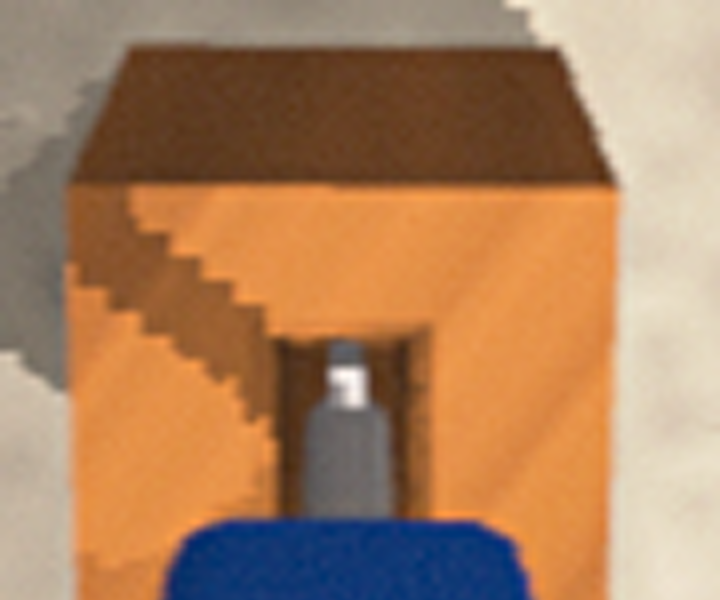

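>>> move_arm:
  deltas:
    - [-0.001, 0, 0.015, 0, 10]
    - [-0.001, 0, 0.035, 0, 10]
    - [-0.001, 0, 0.055, 0, 10]
    - [-0.001, 0, 0.075, 0, 10]
    - [-0.001, 0, 0.095, 0, 10]
    - [-0.001, 0, 0.11, 0, 10]
    - [-0.001, 0, 0.118, 0, 10]
    - [-0.001, 0, 0.118, 0, 10]

```text
t: 18.93
tcp_pos: [0.4288, 0.2348, 0.1231]
tool_rot: [0.128, 0.992, -0.0, -0.001]
force: [-0.2, -0.8, -1.0]
finger_gap: 0.27
```

```bash
python3 - <<'E'
from station import manip
from h import *
plan(manip.sense(),[.4287,.2346,.116],75.3)
E
```

```text
t 18.93 tcp [0.4288 0.2348 0.1231] yaw 75.28 tilt [-0.002  -0.0005] F [-0.25 -0.78 -1.01] gap 0.27 q [ 0.27  0.5   1.86  0.    0.79 -1.04]
deltas [ 0.0001 -0.0005  0.0178] twist -0.0005
```

Lower the rest in small steps and watch for contact.

>>> move_arm:
  deltas:
    - [0, 0, 0.003, 0, 10]
    - [0, 0, 0.006, 0, 10]
    - [0, 0, 0.009, 0, 10]
    - [0, 0, 0.012, 0, 10]
    - [0, 0, 0.015, 0, 10]
    - [0, 0, 0.016, 0, 10]
    - [0, 0, 0.016, 0, 10]
    - [0, 0, 0.016, 0, 10]

```text
t: 19.6
tcp_pos: [0.4294, 0.2349, 0.1177]
tool_rot: [0.128, 0.992, 0.0, 0.0]
force: [-0.3, 0.8, -0.8]
finger_gap: 0.267
```

```bash
python3 - <<'E'
from station import manip
from h import *
plan(manip.sense(),[.4287,.2346,.115],75.3)
w=manip.get_calibration('wrist');p,d=manip.snapshot('wrist'); a=p[:,:,::-1].copy(); cv2.imwrite('pics/w24.png',a)
cv2.imwrite('pics/w24z.png',a[160:400,200:440])
E
```

```text
t 19.6 tcp [0.4294 0.2349 0.1177] yaw 75.29 tilt [0. 0.] F [-0.33  0.76 -0.81] gap 0.267 q [ 0.27  0.51  1.86 -0.    0.77 -1.04]
deltas [ 0.0014 -0.0013  0.0069] twist -0.0005
```

View pics/w24z.png

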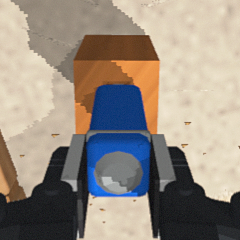

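>>> move_arm:
  deltas:
    - [0.001, 0, 0.001, 0, 10]
    - [0.001, 0, 0.002, 0, 10]
    - [0.001, 0, 0.003, 0, 10]
    - [0.001, 0, 0.004, 0, 10]
    - [0.001, 0, 0.005, 0, 10]
    - [0.001, 0, 0.005, 0, 10]
    - [0.001, 0, 0.005, 0, 10]
    - [0.001, 0, 0.005, 0, 10]

```text
t: 20.32
tcp_pos: [0.429, 0.235, 0.1157]
tool_rot: [0.128, 0.992, -0.0, -0.0]
force: [-0.1, 0.2, -1.4]
finger_gap: 0.267
```

```bash
python3 - <<'E'
from station import manip
from h import *
plan(manip.sense(),[.4287,.2346,.115],75.3)
E
```

```text
t 20.32 tcp [0.429  0.235  0.1157] yaw 75.29 tilt [-0.0001 -0.    ] F [-0.08  0.25 -1.43] gap 0.267 q [ 0.27  0.51  1.87 -0.    0.77 -1.04]
deltas [ 0.0004 -0.0013  0.0017] twist -0.0004
```

>>> move_arm:
  deltas:
    - [0, -0.0005, 0.001, 0, 10]
    - [0, -0.0005, 0.002, 0, 10]
    - [0, -0.0005, 0.002, 0, 10]
    - [0, -0.0005, 0.003, 0, 10]
    - [0, -0.0005, 0.003, 0, 10]
    - [0, -0.0005, 0.003, 0, 10]
    - [0, -0.0005, 0.003, 0, 10]
    - [0, -0.0005, 0.003, 0, 10]

```text
t: 20.98
tcp_pos: [0.429, 0.2348, 0.115]
tool_rot: [0.128, 0.992, 0.0, 0.0]
force: [-0.9, -1.0, 5.2]
finger_gap: 0.269
```

```bash
python3 - <<'E'
from station import manip
from h import *
plan(manip.sense(),[.4287,.2346,.115],75.3)
E
```

```text
t 20.98 tcp [0.429  0.2348 0.115 ] yaw 75.29 tilt [0.0004 0.    ] F [-0.91 -1.    5.23] gap 0.269 q [ 0.27  0.51  1.87 -0.    0.76 -1.04]
deltas [ 0.0007 -0.0008 -0.    ] twist -0.0003
```

Contact at TCP z = 0.115, the same as at the grasp, so the driver is home. Releasing.

>>> move_arm:
  deltas:
    - [0, 0, -0.001, 0, 10]
    - [0, 0, -0.001, 0, 40]
    - [0, 0, -0.001, 0, 60]
    - [0, 0, -0.001, 0, 80]
    - [0, 0, -0.001, 0, 100]
    - [0, 0, -0.001, 0, 100]
    - [0, 0, -0.001, 0, 100]
    - [0, 0, -0.001, 0, 100]

```text
t: 21.65
tcp_pos: [0.4289, 0.2349, 0.1149]
tool_rot: [0.128, 0.992, -0.0, -0.0]
force: [0.5, -0.3, -0.2]
finger_gap: 0.998
```

```bash
python3 - <<'E'
from station import manip
from h import *
plan(manip.sense(),[.4287,.2346,.115],75.3)
p,d=manip.snapshot('wrist'); a=p[:,:,::-1].copy(); cv2.imwrite('pics/w25.png',a)
E
```

```text
t 21.65 tcp [0.4289 0.2349 0.1149] yaw 75.29 tilt [-0.0001 -0.0001] F [ 0.46 -0.27 -0.17] gap 0.998 q [ 0.27  0.51  1.87 -0.    0.76 -1.04]
deltas [ 0.0003 -0.0008 -0.0004] twist -0.0003
```

View pics/w25.png

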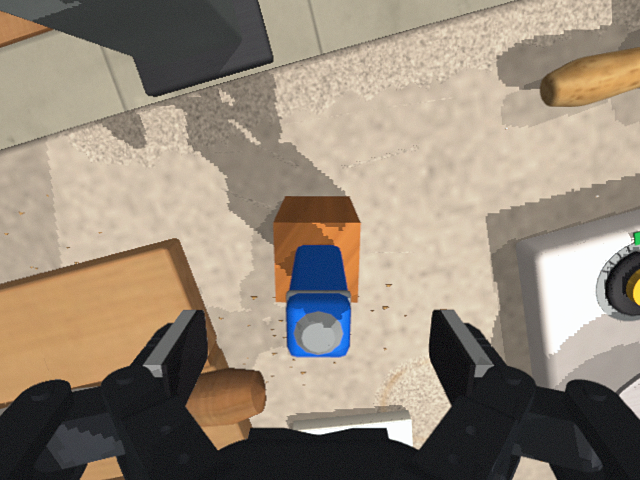

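Released; the driver stands upright at (319,325). Rising for a final check.

>>> move_arm:
  deltas:
    - [0, 0, -0.04, 0, 100]
    - [0, 0, -0.1, 0, 100]
    - [0, 0, -0.17, 0, 100]
    - [0, 0, -0.24, 0, 100]
    - [0, 0, -0.31, 0, 100]
    - [0, 0, -0.36, 0, 100]
    - [0, 0, -0.36, 0, 100]
    - [0, 0, -0.36, 0, 100]

```text
t: 22.37
tcp_pos: [0.4295, 0.235, 0.26]
tool_rot: [0.128, 0.992, 0.001, 0.001]
force: [-0.7, -0.6, 0.5]
finger_gap: 0.999
```

>>> move_arm:
  deltas:
    - [0, 0, 0, 0, 100]
    - [0, 0, 0, 0, 100]
    - [0, 0, 0, 0, 100]
    - [0, 0, 0, 0, 100]
    - [0, 0, 0, 0, 100]
    - [0, 0, 0, 0, 100]
    - [0, 0, 0, 0, 100]
    - [0, 0, 0, 0, 100]

```text
t: 23.03
tcp_pos: [0.429, 0.2348, 0.2588]
tool_rot: [0.128, 0.992, -0.0, -0.0]
force: [-0.0, -0.7, 0.2]
finger_gap: 0.998
```

```bash
python3 - <<'E'
from station import manip
from h import *
import dial2
st=manip.sense();plan(st,[.4287,.2346,.115],75.3)
w=manip.get_calibration('wrist');p,d=manip.snapshot('wrist'); a=p[:,:,::-1].copy(); cv2.imwrite('pics/w26.png',a)
try: dial2.run(a,w)
except Exception as e: print(e)
x,y=proj(w,[[.5064,.4345,.046]])[0].astype(int);print(x,y)
cv2.imwrite('pics/w26z.png',cv2.resize(a[max(0,y-45):y+35,x-40:x+40],None,fx=7,fy=7,interpolation=cv2.INTER_CUBIC))
cv2.imwrite('pics/w26y.png',cv2.resize(a[165:275,270:370],None,fx=5,fy=5,interpolation=cv2.INTER_CUBIC))
p,_=manip.snapshot('top');cv2.imwrite('pics/t26z.png',cv2.resize(p[185:325,150:310,::-1],None,fx=5,fy=5,interpolation=cv2.INTER_CUBIC)[:600])
p,_=manip.snapshot('side');cv2.imwrite('pics/s26z.png',cv2.resize(p[165:285,230:360,::-1],None,fx=5,fy=5,interpolation=cv2.INTER_CUBIC))
E
```

```text
t 23.03 tcp [0.429  0.2348 0.2588] yaw 75.28 tilt [-0.0002 -0.0001] F [-0.01 -0.71  0.19] gap 0.998 q [ 0.27  0.29  1.71 -0.    1.14 -1.04]
deltas [ 0.0004 -0.0007  0.3595] twist -0.0006
ring C [0.50483 0.4328  0.02359] n 133 med res 0.00024
pointer 174.49 dir 189.99 r 0.0183
green n 41 177.1 dir 185.54 r 0.0299
REMAINING cw deg -2.61
529 227
```

View pics/w26z.png

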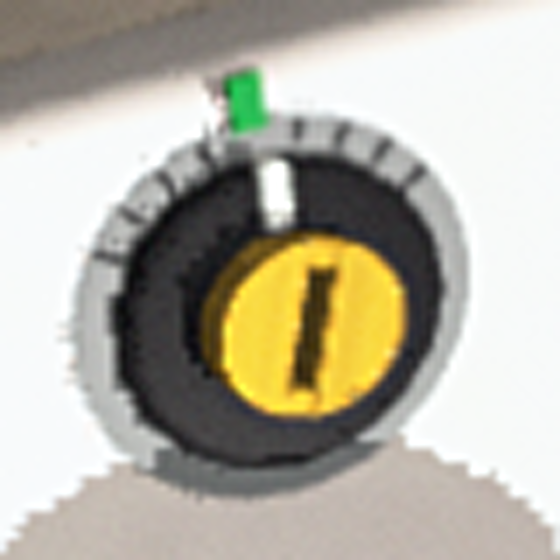

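View pics/t26z.png

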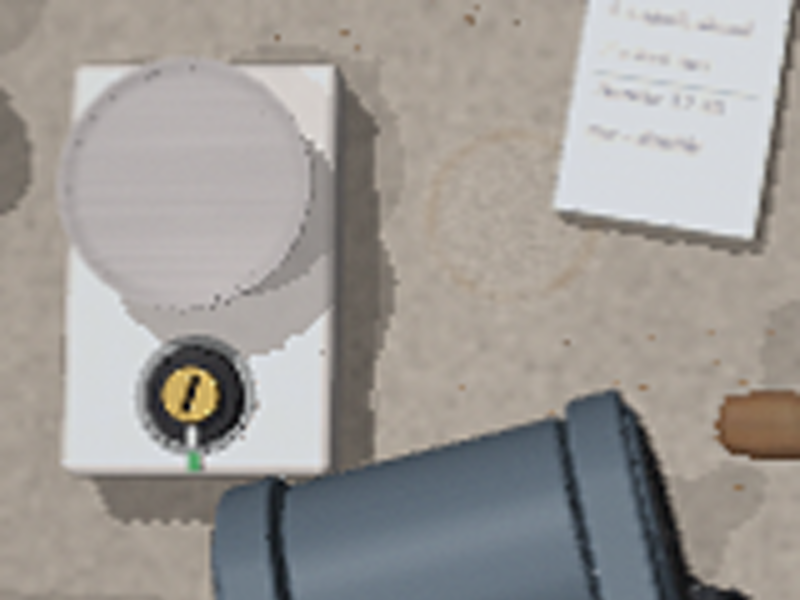

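View pics/s26z.png

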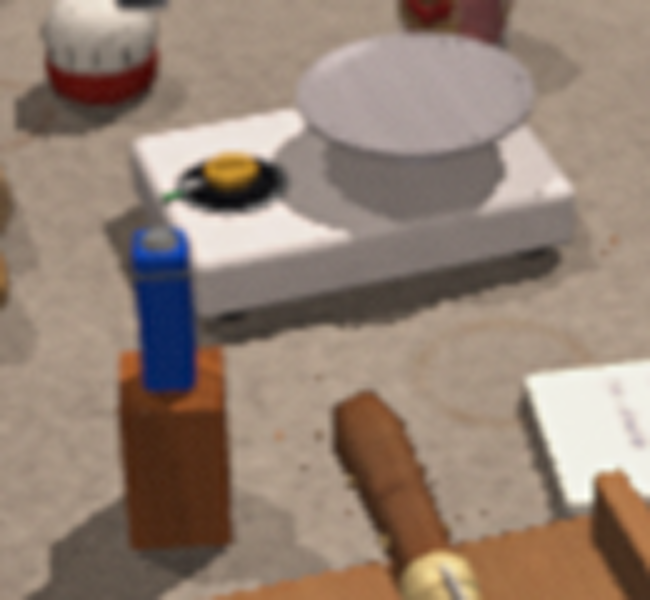

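View pics/w26y.png

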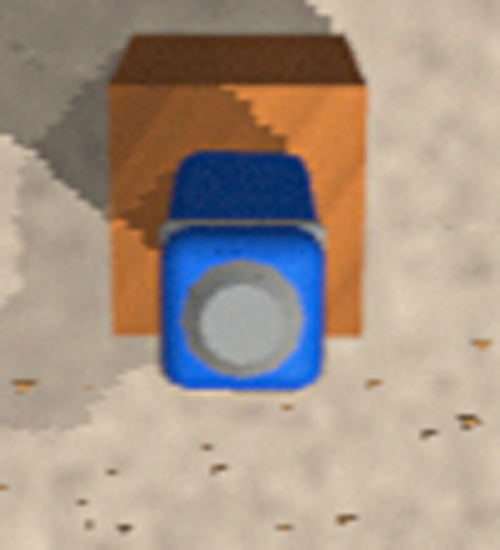

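The final views agree: the pointer is in line with the green mark in the top and side pictures, and the driver stands upright at the same height as at the start. Handing in.

```bash
python3 -c "
from station import manip
print(manip.sign_off())"
```

```text
the job is handed in; nothing more can be done
None
```

The scale is set to zero, the screwdriver is back upright in its stand, and the job is handed in at about 23 s.

**What I did:** I lifted the driver from the stand and aligned its blade with the slot using the wrist camera. I then lowered it until the blade was home and turned the screw clockwise until the pointer met the green mark. Because the blade was lined up before it touched, it went straight in and I did not have to turn it while resting on the screw.

**Last checks:**
- **Dial:** Close wrist views put the pointer within about 0.3° of the mark, and the top and side pictures show the two in line. The pointer's own direction suggested up to about 3° left to turn. An oblique last view gave -2.6° (past the mark), but its ring fit was poor, so I gave it less weight.
- **Driver:** It made contact at the same height as when I gripped it, and in the side view it stands as it did at the start.
- **Forces:** Sampled push on the screw was at most about 5–6 N, at the end of three of the moves. That is more than the 2 N at which the screw starts to sink, but below its 7 N hard stop. I eased off after each, and at no point did I see the gripper near the scale.
- **Other things:** The order pad looks unmoved in the last top picture. I did not check the tape roll and ramekin again, but the arm never went near them.

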